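# Put the food-labelling supplies away on the fold-down shelf

### The arm

A 7-joint arm with a two-finger parallel gripper is mounted at the origin on the work surface. World frame = base frame: x ahead of the robot, y to its left, z up, the work surface at z = 0. Lengths are in m, angles in rad, forces in N, time in s.
With the tool pointing down it reaches from about 0.35 to 0.9 m from the base axis. Payload 19.9 kg.
Tool frame: the origin (TCP) lies midway between the tips of the shut fingers; the grasp point (between the pads) lies 19 mm behind it; z points along the fingers, x is the direction in which the jaws open and shut, and the axes are right-handed (so a half turn about z gives the same grasp; the last joint's range is limited). The gripper opens to 85 mm and grips with 20 to 120 N. Pads are 22 mm wide; open, the fingers measure 114 mm over their backs; the gripper's body (76 mm by 85 mm) begins 54 mm behind the grasp point. The pads swing forward as they close: fully open they stand 13 mm farther back than shut.
Start: joints at [1.113, 0.417, -0.01, 1.614, 0.005, 1.111, -0.053], TCP at [0.253, -0.571, 0.231] pointing down, gripper open.
Joint ranges: [-2.81, 2.81], [-0.39, 2.02], [-1.27, 1.25], [0.06, 2.57], [-1.19, 4.33], [0.19, 2], [-2.82, 2.82]. Speed limits (rad/s): [1.89, 1.89, 2.39, 2.39, 3.01, 3.01, 3.01].

### API

Orientations are given as a rotation vector (axis times angle).
In Python, from station import r gives the robot as it stands.
- The arm moves only by the tool play_rows, never from a script. Its argument "series" is text: rows parted by semicolons, each of 7 numbers parted by spaces: the shift along the tool's x, y, z in m, then the turn, a rotation vector about the tool's x, y, z in degrees, then the finger opening in m, from 0 to 0.0854. A call has 1 to 12 rows; each row is the pose to reach, as a shift and turn from the pose commanded when the call began, along the tool's axes at that moment; what a row does not reach only later rows make up. A row lasts 1/10 s, in which the tool goes at most 50 mm and 8.59 degrees, less where a joint would pass 70% of its speed; a pose out of reach is approached as far as the arm can. A call with a gripper value outside its range is refused whole. The fingers move at their own pace and stop on an object; "force" is the grip in N (left out, the last holds). Time passes only in rows, so rows that repeat a pose let the fingers close. It gives the time, the measured TCP pose, the force and the opening at its end, in the units of the state.
- r.read_state(): the state, without advancing time (a new reading comes with each control period).
- r.snapshot(name): name is "side" or "top" or "wrist"; returns the picture (400x640x3 uint8, red, green, blue); there is no depth.
- r.camera_model(name): a dict with "vertical_fov" (degrees; the focal length in pixels is half the picture's height over the tangent of half this angle, whatever the lens; pixels are square), "cx", "cy" (the principal point, pixels), "R" (3x3) and "t" (3): a world point X has camera coordinates R X + t. Camera axes: x right, y down, z forward; pixel columns grow to the right and rows downward; lengths in m; the calibration is good to about 2 mm. A picture is of the moment at which its call begins: read the wrist's pose just before it. camera_model takes no time and is no camera call; for the wrist camera it gives the pose at the moment of the call.
- r.job_done(): hands the job in, once; it reports no verdict.
The state is a dict: "time": time; "qpos": joint angles; "joint_velocities": joint speeds; "joint_torque": joint torques, N m; "ee_pos": TCP position; "tcp_rot": TCP orientation; "wrist_force": force on the tool from outside, world axes, zero at the start; "wrist_torque": the same for the moment, N m; "gripper_width": finger opening in m.
Only numpy, scipy, OpenCV 4.12 (cv2) and the standard library are available. Lean on these libraries where they do the work, as an engineer would, in place of code of your own. Each camera call takes 0.05 s, during which the arm holds its last target.

### The job

Put the labelling supplies away: pull out the drawer unit's tray, stack all the notepads in it flat in one square pile, edges lined up and long sides along the tray's sliding direction, then push the tray fully shut. Also put every tape roll over the upright spindle, one on top of the other, all the way down, and leave the pepper grinder, cup, sauce dish and spoon where they are.

Things in the scene. Friction and masses are not known exactly. Their poses are not given: they have to be found in the camera images.
- tray (a joint): how far the tray of the drawer unit is pulled out, m: 0 fully shut, 0.14 fully out; it starts 0 to 25 mm out, slides with about 1.5 N of friction and stays where it is left
- tray_floor (a point): centre of the inner floor of the grey sliding tray, moving with it, 10 mm above the shelf. Inside 142 mm long (x) by 134 mm wide (y); side walls 20 mm above the inner floor; front panel, 6 mm thick, outer face 81 mm from this point towards -x, reaches 46 mm above it. x is the sliding direction: the tray pulls out towards -x and shuts towards +x
- unit_front (a point): middle of the lower edge of the open front of the drawer unit's white plastic housing (fixed, 165 deep x 160 wide x 78 mm tall); same axes as tray_floor, housing towards +x. tray_floor lies 75 mm behind this point when shut, 65 mm before it (-x) when fully out. 60 mm are free above the tray's inner floor
- tray_knob (a point): centre of the tray's pull knob, an upright grey block 16 x 16 x 40 mm whose top is 60 mm above the shelf (point 40 mm above the shelf), 30 mm in front of the front panel's outer face, on a thin stem; same axes as tray_floor; can be pinched from above across y
- stand_seat (a point): fixed spindle stand: this point lies on the spindle's axis on top of its wooden foot (90 mm diameter, 12 mm thick, so the point is 12 mm above the shelf). The steel spindle is upright, 18 mm diameter, rises 74 mm above this point at full diameter and tapers to its tip 82 mm above it; three rolls on it reach 72 mm. z up along the spindle
- pad1_center (a point): notepad, a flat rigid block of white paper 84 x 56 x 12 mm, 50 g, with a brown card back and a brown binding strip along one short edge (+x end); starts lying flat on the shelf. Point: its centre (6 mm above its underside); x along the 84 mm side, y along the 56 mm side, z up. None at the start: this pad is absent in this run (two or three are there)
- pad2_center (a point): notepad, a flat rigid block of white paper 84 x 56 x 12 mm, 50 g, with a brown card back and a brown binding strip along one short edge (+x end); starts lying flat on the shelf. Point: its centre (6 mm above its underside); x along the 84 mm side, y along the 56 mm side, z up. None at the start: this pad is absent in this run (two or three are there)
- pad3_center (a point): notepad, a flat rigid block of white paper 84 x 56 x 12 mm, 50 g, with a brown card back and a brown binding strip along one short edge (+x end); starts lying flat on the shelf. Point: its centre (6 mm above its underside); x along the 84 mm side, y along the 56 mm side, z up. None at the start: this pad is absent in this run (two or three are there)
- roll1_center (a point): roll of paper tape, 58 mm outside diameter, 24 mm wide, card core with a 25 mm through hole, 40 to 85 g, alike either way up; starts on its flat side, hole upright. Point: its centre (12 mm above its underside); z along the hole. None at the start: this roll is absent in this run (two or three are there)
- roll2_center (a point): roll of paper tape, 58 mm outside diameter, 24 mm wide, card core with a 25 mm through hole, 40 to 85 g, alike either way up; starts on its flat side, hole upright. Point: its centre (12 mm above its underside); z along the hole. None at the start: this roll is absent in this run (two or three are there)
- roll3_center (a point): roll of paper tape, 58 mm outside diameter, 24 mm wide, card core with a 25 mm through hole, 40 to 85 g, alike either way up; starts on its flat side, hole upright. Point: its centre (12 mm above its underside); z along the hole. None at the start: this roll is absent in this run (two or three are there)
- grinder: glass pepper grinder with a dark wooden top, 54 mm diameter, 132 mm tall, origin under its centre; bystander, leave alone
- cup: stainless steel cup, 76 mm diameter, 85 mm tall, origin under its centre; bystander, leave alone
- dish: white ceramic sauce dish, 90 mm diameter, 22 mm tall, origin under its centre; bystander, leave alone
- spoon: wooden spoon 220 mm long lying along its x axis, on the shelf; bystander, leave alone
There are look-alikes about, which are no part of the job. Leave any purple or yellow look-alike of the part that bears roll2_center alone.

How it is judged:
By the outcome, as a careful person would: the job done as asked, in the order asked, and still so for the second after the job is handed in, with the robot touching nothing.
Of pad1, pad2, pad3 only 2 to 3 are there at a start; the rules pass over those that are not, and their reading is None.
Of roll1, roll2, roll3 only 2 to 3 are there at a start; the rules pass over those that are not, and their reading is None.
At some moment in a run one of roll1, roll2, roll3 may be knocked a few centimetres aside while the robot is not near it.
Once in a run the grip may slacken for a moment while it holds something.
It also fails if it takes over 210 s, if anything falls off the work surface, if the arm or the gripper's body presses on something with over 40 N, if the wrist force passes 120 N, or if a joint passes its speed limit or range.

## Working session

There is one attempt and no reset: what is moved stays moved. The work goes in short steps, Python scripts to look and compute and a tool call to move; the robot and the scene stay as the last step left them, time stands still between calls to the robot, and variables do not carry over. Pictures are saved under pics/ and viewed, and the job is handed in when it is done.

Besides the shell and the picture viewer there is one more tool, called after "Emit:" as name(argument=value, ...) on one line, values as JSON. play_rows: Moves the arm, as the interface text tells. Its arguments: {"type":"object","properties":{"series":{"type":"string"},"force":{"type":"number"}},"required":["series"]}

```bash
ls; mkdir -p pics
cat > h.py <<'E'
import numpy as np,cv2
from station import r
from scipy.spatial.transform import Rotation as Ro
def snap(n,f):
    m=r.camera_model(n); im=r.snapshot(n); cv2.imwrite('pics/'+f+'.png',im[:,:,::-1]); np.savez('pics/'+f+'.npz',im=im,**{k:np.array(m[k]) for k in m}); return im,m
def load(f):
    d=np.load('pics/'+f+'.npz'); return d['im'],{k:d[k] for k in d.files if k!='im'}
def ray(m,u,v):
    f=200/np.tan(np.radians(m['vertical_fov'])/2); R=np.array(m['R']);t=np.array(m['t'])
    d=R.T@np.array([(u-m['cx'])/f,(v-m['cy'])/f,1.]); return -R.T@t,d
def onz(m,u,v,z):
    c,d=ray(m,u,v); return c+d*(z-c[2])/d[2]
def px(m,X):
    f=200/np.tan(np.radians(m['vertical_fov'])/2); p=np.array(m['R'])@np.array(X)+np.array(m['t']); return p[0]/p[2]*f+m['cx'],p[1]/p[2]*f+m['cy']
E
python3 - <<'E'
from h import *
print(r.read_state())
for n in('side','top','wrist'):
    im,m=snap(n,n+'0'); print(n,m)
E
```

```text
pics
{'time': 0.0, 'qpos': array([ 1.11249719,  0.41797092, -0.01032599,  1.61412529,  0.00467226,
        1.11070979, -0.05299628]), 'joint_velocities': array([-0.00143418, -0.00083919, -0.00128514,  0.00046164,  0.00094597,
       -0.00039914,  0.00062322]), 'joint_torque': array([-3.81428790e-04, -8.64458084e+01,  6.78353906e-01, -4.34901452e+01,
        1.90961163e-02,  7.39146257e-03,  4.46762942e-05]), 'ee_pos': array([ 0.25290052, -0.57118968,  0.23068261]), 'tcp_rot': array([-2.63249361e+00,  1.71341786e+00,  1.61125122e-03]), 'wrist_force': array([-0.19926763,  0.06189271, -0.09498184]), 'wrist_torque': array([ 0.01148687,  0.0091216 , -0.02886262]), 'gripper_width': 0.0852942314469798}
side {'vertical_fov': 54.52427513959641, 'cx': 318.55870725151146, 'cy': 193.00803240844027, 'R': array([[-0.92007973, -0.39132542, -0.01782442],
       [-0.2657067 ,  0.65686746, -0.70563807],
       [ 0.2878424 , -0.64450722, -0.70834822]]), 't': array([0.55356139, 0.22322097, 1.18348212])}
top {'vertical_fov': 44.90134449437714, 'cx': 315.56106825605167, 'cy': 193.93561378849023, 'R': array([[-2.80563738e-02, -9.99604331e-01, -2.00530079e-03],
       [-9.95005501e-01,  2.81194352e-02, -9.57776132e-02],
       [ 9.57961048e-02, -6.91887205e-04, -9.95400737e-01]]), 't': array([0.00382935, 0.59942973, 1.481655  ])}
wrist {'vertical_fov': 64.04181732564201, 'cx': 314.65811099512564, 'cy': 201.44361580057273, 'R': array([[ 4.04748399e-01, -9.14427836e-01, -6.82475702e-04],
       [-8.70920482e-01, -3.85718227e-01,  3.04497886e-01],
       [-2.78704587e-01, -1.22650650e-01, -9.52512767e-01]]), 't': array([-0.62530144, -0.03910455,  0.37917924])}
```

View pics/top0.png

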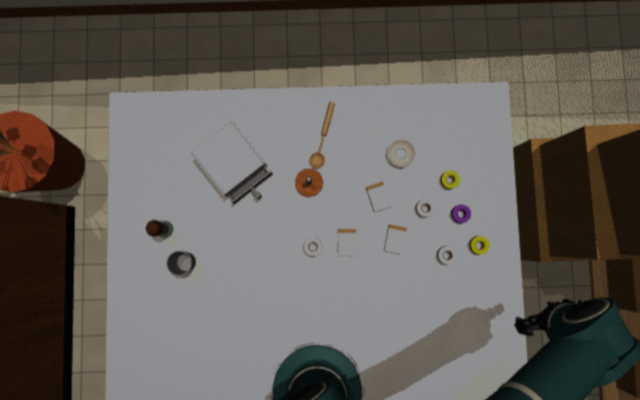

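View pics/side0.png

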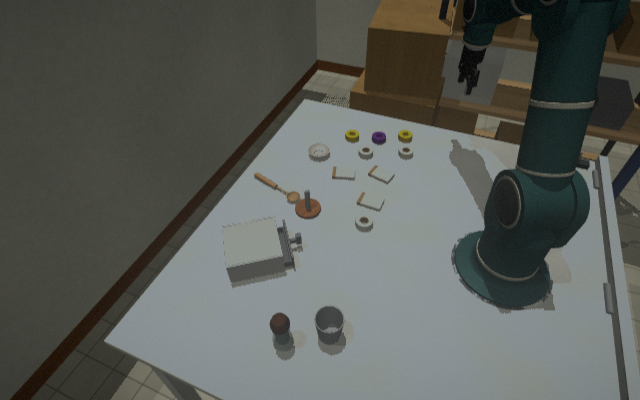

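View pics/wrist0.png

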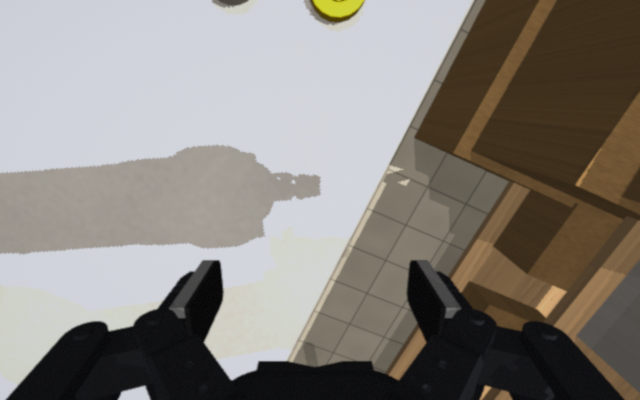

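The top view shows the white rolls at about (424,209), (445,255) and (313,246). The look-alikes are the yellow rings at (451,180) and (480,245), the purple ring at (461,214), and the dish at (400,153). Three pads lie at about (378,197), (347,243) and (396,239). The stand is at (309,182), the unit at (232,165) and the knob at (257,196). I'll check the choice in a close crop.

Run:
```python
from h import *
im,m=load('top0')
c=im[90:280,140:500]
cv2.imwrite('pics/c0.png',cv2.resize(im[150:270,290:500],None,fx=3.8,fy=3.8,interpolation=cv2.INTER_CUBIC)[:,:,::-1])
cv2.imwrite('pics/c1.png',cv2.resize(im[110:230,180:340],None,fx=4.9,fy=4.9,interpolation=cv2.INTER_CUBIC)[:,:,::-1])
for n,u,v,z in [('r1',424,209,.024),('r2',445,255,.024),('r3',313,246,.024),('y',451,180,.024),('y2',480,245,.024),('p',461,214,.024),('padA',378,197,.012),('padB',347,243,.012),('padC',396,239,.012),('stand',309,182,.012),('tip',309,182,.09),('knob',257,196,.06),('grinder',155,228,.13),('cup',181,263,.085),('dish',400,153,.02)]:
    print(n,onz(m,u,v,z).round(3))
```

```text
r1 [ 0.543 -0.35   0.024]
r2 [ 0.399 -0.408  0.024]
r3 [ 0.438 -0.001  0.024]
y [ 0.632 -0.439  0.024]
y2 [ 0.427 -0.518  0.024]
p [ 0.524 -0.464  0.024]
padA [ 0.586 -0.21   0.012]
padB [ 0.444 -0.107  0.012]
padC [ 0.452 -0.26   0.012]
stand [0.639 0.007 0.012]
tip [0.63  0.006 0.09 ]
knob [0.595 0.166 0.06 ]
grinder [0.504 0.454 0.13 ]
cup [0.4   0.392 0.085]
dish [ 0.723 -0.284  0.02 ]
```

View pics/c0.png

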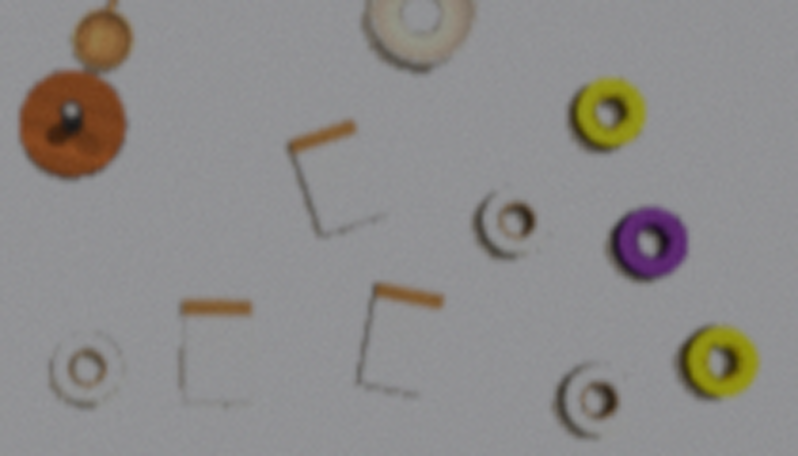

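View pics/c1.png

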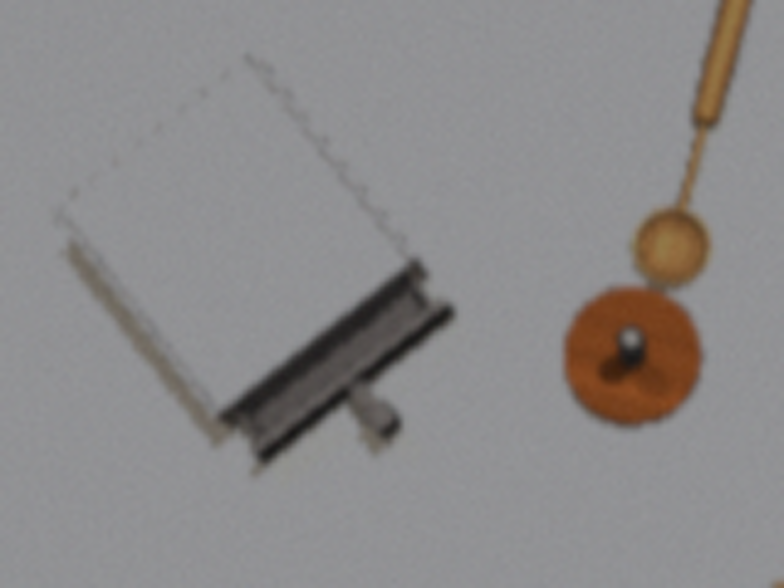

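```bash
cat >> h.py <<'E'
def down(yaw):  # tool pointing down, x axis at yaw deg
    c,s=np.cos(np.radians(yaw)),np.sin(np.radians(yaw))
    return np.array([[c,s,0],[s,-c,0],[0,0,-1.]])
def plan(pos,yaw,half=True):
    s=r.read_state(); R0=Ro.from_rotvec(s['tcp_rot']).as_matrix()
    best=None
    for y in ([yaw,yaw+180] if half else [yaw]):
        rv=Ro.from_matrix(R0.T@down(y)).as_rotvec(degrees=True)
        if best is None or np.linalg.norm(rv)<np.linalg.norm(best): best=rv
    sh=R0.T@(np.array(pos)-s['ee_pos'])
    print('plan shift mm',(sh*1000).round(1),'turn',best.round(2),'rows>=',np.ceil(max(np.linalg.norm(sh)/.05,np.linalg.norm(best)/8.59)), 't',round(s['time'],1),'q7',s['qpos'][6].round(2))
# wrist cam in tool frame: set below
def look(X,yaw,h):
    """tcp pos such that wrist optic axis hits X with camera h above X"""
    R=down(yaw); C=R@camC; z=R@camZ
    return np.array(X)-z*(h/-z[2])-C
camC=np.array([0,-.1,-.1]);camZ=np.array([0,.3,.95])
E
python3 - <<'E'
from h import *
s=r.read_state(); m=r.camera_model('wrist'); R0=Ro.from_rotvec(s['tcp_rot']).as_matrix()
C=-np.array(m['R']).T@m['t']; c=R0.T@(C-s['ee_pos']); z=R0.T@np.array(m['R'])[2]; print(c,z)
open('h.py','a').write(f"camC=np.array({list(c)});camZ=np.array({list(z)})\n")
E
python3 - <<'E'
from h import *
# unit axis from side edge px
im,m=load('top0')
a=onz(m,180+60/4.9,110+215/4.9,.078);b=onz(m,180+225/4.9,110+418/4.9,.078);c=onz(m,180+248/4.9,110+55/4.9,.078);d=onz(m,180+418/4.9,110+265/4.9,.078)
for p,q in((a,b),(c,d),(a,c),(b,d)): v=q-p; print(np.linalg.norm(v),np.degrees(np.arctan2(v[1],v[0])))
print((b+d)/2)
for yaw in(-53+0,127):
  p=look([.6,.17,.04],yaw,.3); print(yaw,p); plan(p,yaw,False)
E
```

```text
[ 0.00071014 -0.07814975 -0.14193487] [3.54517888e-04 3.04417717e-01 9.52538570e-01]
0.1644122744632275 -142.00975822920913
0.17089174677580096 -142.56819069199776
0.15333636988587276 -50.27436666355874
0.15161149166023555 -52.700510205265445
[0.64398936 0.19730057 0.078     ]
-53 [0.61366201 0.18132407 0.19806513]
plan shift mm [-542.1 -634.6   33.2] turn [ -0.     0.05 -13.12] rows>= 17.0 t 0.1 q7 -0.05
127 [0.58633799 0.15867593 0.19806513]
plan shift mm [-532.4 -600.4   33.2] turn [8.0000e-02 0.0000e+00 1.6688e+02] rows>= 20.0 t 0.1 q7 -0.05
```

Emit:
play_rows(series="-0.27 -0.317 0 0 0 -6.5 0.085;-0.27 -0.317 0 0 0 -6.5 0.085;-0.27 -0.317 0 0 0 -6.5 0.085;-0.27 -0.317 0 0 0 -6.5 0.085;-0.27 -0.317 0 0 0 -6.5 0.085;-0.27 -0.317 0 0 0 -6.5 0.085;-0.542 -0.635 0.02 0 0 -13.1 0.085;-0.542 -0.635 0.02 0 0 -13.1 0.085;-0.542 -0.635 0.02 0 0 -13.1 0.085;-0.542 -0.635 0.02 0 0 -13.1 0.085;-0.542 -0.635 0.02 0 0 -13.1 0.085;-0.542 -0.635 0.02 0 0 -13.1 0.085")

```text
time: 1.35
ee_pos: [0.5131, -0.0289, 0.2201]
tcp_rot: [-2.811, 1.403, -0.0]
wrist_force: [-0.2, -0.8, -0.2]
gripper_width: 0.0849
```

Run:
```python
from h import *
plan(look([.6,.17,.04],-53,.3),-53)
```

```text
plan shift mm [-107.5 -206.7   22. ] turn [-0.01 -0.01 -0.04] rows>= 5.0 t 1.4 q7 -1.04
```

Emit:
play_rows(series="-0.107 -0.207 0.02 0 0 0 0.085;-0.107 -0.207 0.02 0 0 0 0.085;-0.107 -0.207 0.02 0 0 0 0.085;-0.107 -0.207 0.02 0 0 0 0.085;-0.107 -0.207 0.02 0 0 0 0.085;-0.107 -0.207 0.02 0 0 0 0.085;-0.107 -0.207 0.02 0 0 0 0.085;-0.107 -0.207 0.02 0 0 0 0.085")

```text
time: 2.15
ee_pos: [0.6135, 0.1781, 0.2]
tcp_rot: [2.81, -1.403, -0.0]
wrist_force: [-0.5, 0.9, -0.0]
gripper_width: 0.085
```

Run:
```python
from h import *
print(r.read_state()['ee_pos']);snap('wrist','w1')
```

```text
[0.61352939 0.17811052 0.19995389]
```

View pics/w1.png

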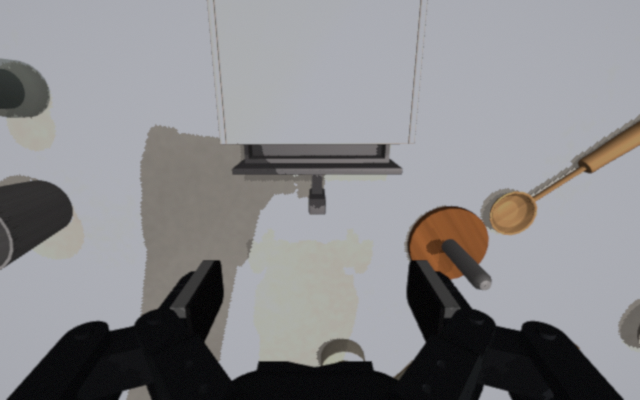

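The view is almost square to the unit. The housing front's top edge runs along row 143 from x 222 to 412, the panel along row 170, the knob top is at about (317,193), and the spindle runs from (447,242) to (485,284).

Run:
```python
from h import *
im,m=load('w1')
cv2.imwrite('pics/c2.png',cv2.resize(im[130:300,200:500],None,fx=2.6,fy=2.6,interpolation=cv2.INTER_CUBIC)[:,:,::-1])
```

```text
(no output)
```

View pics/c2.png

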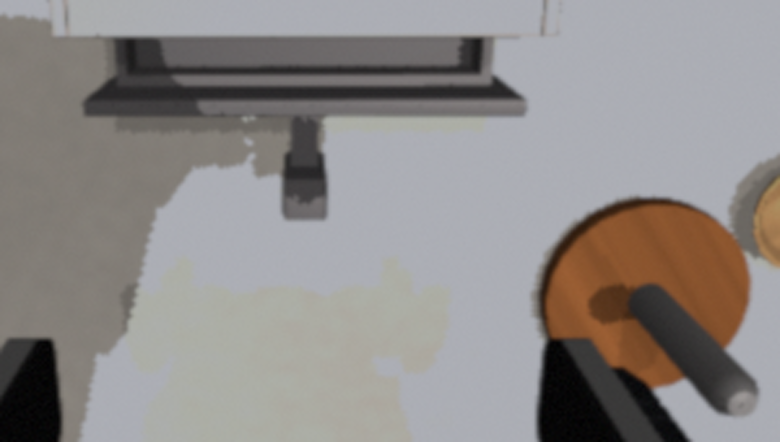

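Run:
```python
from h import *
im,m=load('w1')
P=lambda x,y,z:onz(m,200+x/2.6,130+y/2.6,z)
k=P(305,199,.06);pl=P(85,115,.056);pr=P(527,115,.056);hl=P(65,36,.078);hr=P(545,36,.078)
print('knob',k,'panel',pl,pr,np.linalg.norm(pr-pl),'house',hl,hr,np.linalg.norm(hr-hl))
for a,b in((pl,pr),(hl,hr)): print(np.degrees(np.arctan2(*(b-a)[[1,0]])),(a+b)/2)
print('tip',P(737,402,.094),'base',P(650,292,.012))
hsv=cv2.cvtColor(im,cv2.COLOR_RGB2HSV); mk=cv2.inRange(hsv,(4,130,60),(14,255,255)); mk[:200]=0; mk[:,490:]=0
cs,_=cv2.findContours(mk,0,2); c=max(cs,key=cv2.contourArea); h=cv2.convexHull(c)
pts=np.array([onz(m,*p[0],.012)[:2] for p in h]);print(cv2.minEnclosingCircle(pts.astype(np.float32)))
im,m=load('top0');hsv=cv2.cvtColor(im,cv2.COLOR_RGB2HSV); mk=cv2.inRange(hsv,(4,130,60),(14,255,255)); mk[:167]=0;mk[200:]=0;mk[:,330:]=0;mk[:,290]=0
cs,_=cv2.findContours(mk,0,2); c=max(cs,key=cv2.contourArea)
pts=np.array([onz(m,*p[0],.012)[:2] for p in c]);print('top',cv2.minEnclosingCircle(pts.astype(np.float32)))
```

```text
knob [0.60179967 0.16507047 0.06      ] panel [0.57918835 0.24481024 0.056     ] [0.67245737 0.12061117 0.056     ] 0.15532070355018898 house [0.60441636 0.26196301 0.078     ] [0.69522555 0.14105608 0.078     ] 0.15121108885960785
-53.09477476505876 [0.62582286 0.1827107  0.056     ]
-53.09100323265335 [0.64982095 0.20150954 0.078     ]
tip [0.64099478 0.01012204 0.094     ] base [0.64506561 0.00939949 0.012     ]
((0.6422356963157654, 0.009692471474409103), 0.044541385024785995)
top ((0.6825230121612549, 0.9111109972000122), 0.08228529989719391)
```

Run:
```python
from h import *
plan([.602,.165,.03],-53.1)
```

```text
plan shift mm [  3.3  17.  170.2] turn [ 0.02 -0.03  0.  ] rows>= 4.0 t 2.2 q7 -1.45
```

Emit:
play_rows(series="0.003 0.017 0.08 0 0 0 0.06;0.003 0.017 0.13 0 0 0 0.05;0.003 0.017 0.16 0 0 0 0.05;0.003 0.017 0.17 0 0 0 0.05;0.003 0.017 0.17 0 0 0 0.05;0.003 0.017 0.17 0 0 0 0.0;0.003 0.017 0.17 0 0 0 0.0;0.003 0.017 0.17 0 0 0 0.0;0.003 0.017 0.17 0 0 0 0.0;0.003 0.017 0.17 0 0 0 0.0", force=40)

```text
time: 3.2
ee_pos: [0.6028, 0.1674, 0.0323]
tcp_rot: [-2.809, 1.401, -0.003]
wrist_force: [-2.6, 2.1, 8.2]
gripper_width: 0.0151
```

Emit:
play_rows(series="0 0.015 0 0 0 0 0;0 0.03 0 0 0 0 0;0 0.045 0 0 0 0 0;0 0.06 0 0 0 0 0;0 0.075 0 0 0 0 0;0 0.09 0 0 0 0 0;0 0.10 0 0 0 0 0;0 0.11 0 0 0 0 0;0 0.115 0 0 0 0 0;0 0.117 0 0 0 0 0;0 0.117 0 0 0 0 0")

```text
time: 4.3
ee_pos: [0.5104, 0.0976, 0.0322]
tcp_rot: [-2.808, 1.399, -0.006]
wrist_force: [3.0, 7.0, 5.4]
gripper_width: 0.0149
```

Run:
```python
from h import *
s=r.read_state();print(s['ee_pos'],s['wrist_force']);snap('wrist','w2')
```

```text
[0.51039384 0.09756739 0.03223394] [2.9943919  6.9721668  5.43276132]
```

View pics/w2.png

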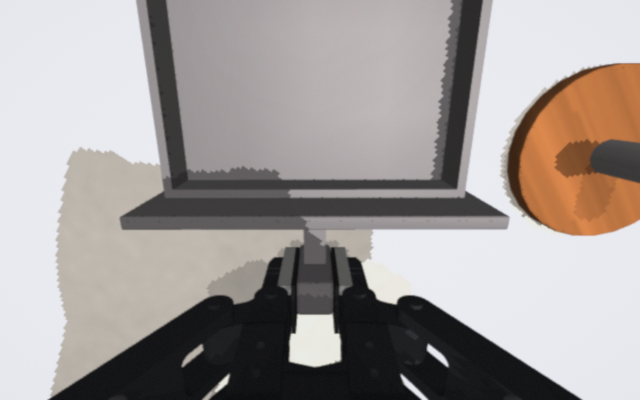

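The tray is out and empty. The knob is gripped at (315,265) and the panel edge is along row 222. I'll pull the last few millimetres, then release and rise.

Emit:
play_rows(series="0 0.002 0 0 0 0 0;0 0.004 0 0 0 0 0;0 0.004 0 0 0 0 0;0 0.004 0 0 0 0 0.05;0 0.004 0 0 0 0 0.05;0 0.004 0 0 0 0 0.05;0 0.004 -0.05 0 0 0 0.085;0 0.004 -0.1 0 0 0 0.085;0 0.004 -0.15 0 0 0 0.085;0 0.004 -0.18 0 0 0 0.085;0 0.004 -0.18 0 0 0 0.085;0 0.004 -0.18 0 0 0 0.085")

```text
time: 5.55
ee_pos: [0.5052, 0.0935, 0.2106]
tcp_rot: [-2.811, 1.403, -0.002]
wrist_force: [-0.2, 0.4, -0.3]
gripper_width: 0.0847
```

Run:
```python
from h import *
s=r.read_state();print(s['ee_pos'],s['wrist_force']);snap('wrist','w3')
```

```text
[0.5052471  0.0934719  0.21060115] [-0.22838005  0.39548789 -0.26734418]
```

View pics/w3.png

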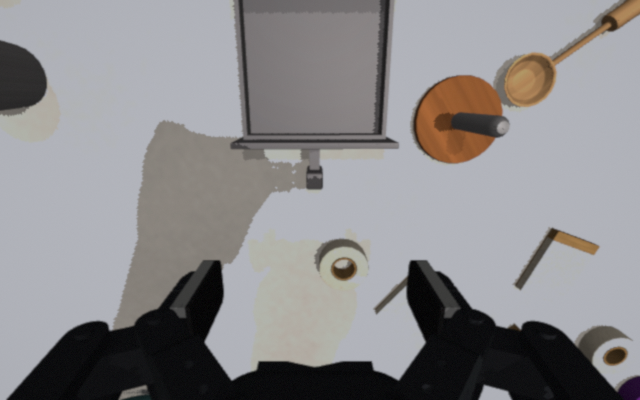

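Run:
```python
from h import *
im,m=load('w3')
cv2.imwrite('pics/c3.png',cv2.resize(im[110:300,220:420],None,fx=3.,fy=3.,interpolation=cv2.INTER_CUBIC)[:,:,::-1])
l=onz(m,232,149,.056);rr=onz(m,398,149,.056);print(l,rr,np.linalg.norm(l-rr),(l+rr)/2, np.degrees(np.arctan2(*(rr-l)[[1,0]])),onz(m,314.5,183,.06))
print('tip',onz(m,501,127,.094))
plan(look([.49,-.19,.012],-90,.36),-90)
```

```text
[0.48726314 0.17431543 0.056     ] [0.57953656 0.05157394 0.056     ] 0.15355734555596542 [0.53339985 0.11294468 0.056     ] -53.06523740060604 [0.50801315 0.09447664 0.06      ]
tip [0.64003496 0.00928345 0.094     ]
plan shift mm [239.1 152.3 -20.3] turn [ 4.000e-02 -1.000e-02  3.697e+01] rows>= 6.0 t 5.6 q7 -1.31
```

View pics/c3.png

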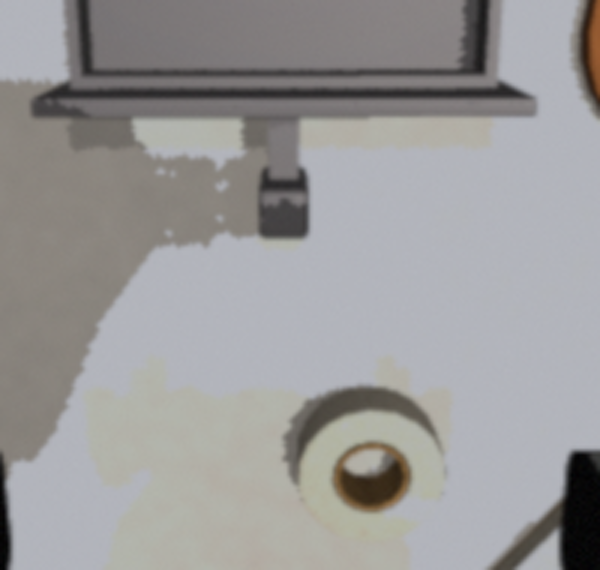

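Emit:
play_rows(series="0.12 0.076 -0.02 0 0 8 0.085;0.239 0.152 -0.02 0 0 16 0.085;0.239 0.152 -0.02 0 0 24 0.085;0.239 0.152 -0.02 0 0 32 0.085;0.239 0.152 -0.02 0 0 37 0.085;0.239 0.152 -0.02 0 0 37 0.085;0.239 0.152 -0.02 0 0 37 0.085;0.239 0.152 -0.02 0 0 37 0.085;0.239 0.152 -0.02 0 0 37 0.085;0.239 0.152 -0.02 0 0 37 0.085")

```text
time: 6.6
ee_pos: [0.5275, -0.1873, 0.2297]
tcp_rot: [2.223, -2.22, -0.001]
wrist_force: [-0.2, -0.0, 0.4]
gripper_width: 0.0851
```

Run:
```python
from h import *
s=r.read_state();print(s['ee_pos'],s['wrist_force']);snap('wrist','w4')
```

```text
[ 0.5275223  -0.18731978  0.22966855] [-0.24105802 -0.04687388  0.41895962]
```

View pics/w4.png

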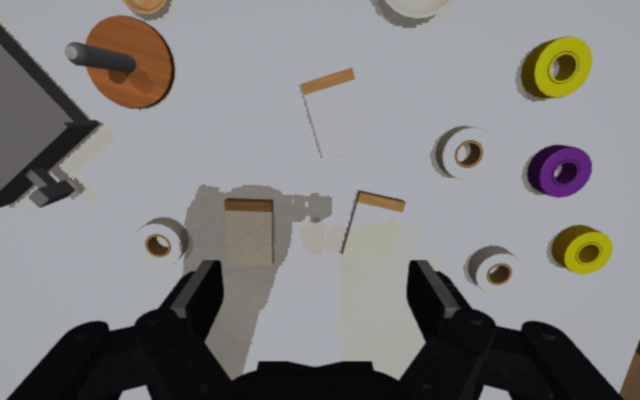

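The pads' brown strips are at (328,80), (249,205) and (381,202), so all three pads are clearly visible. The white rolls are at (468,153), (499,272) and (158,244). I'll measure the pads from their strips.

```bash
cat >> h.py <<'E'
def strips(im,m,z=.012,boxes=None,dbg=None):
    hsv=cv2.cvtColor(im,cv2.COLOR_RGB2HSV); mk=cv2.inRange(hsv,(8,90,60),(20,255,255))
    cs,_=cv2.findContours(mk,0,cv2.CHAIN_APPROX_NONE); out=[]
    for c in cs:
        if cv2.contourArea(c)<150: continue
        pts=np.array([onz(m,*p[0],z)[:2] for p in c]); 
        (cx,cy),(w,h),a=cv2.minAreaRect((pts*1000).astype(np.float32))
        if w<h: w,h,a=h,w,a+90
        out.append((c.reshape(-1,2).mean(0).round(),cx,cy,w,h,(a+90)%180-90))
    return out
E
python3 - <<'E'
from h import *
im,m=load('w4')
for s in strips(im,m): print(np.round(s[0]),np.round(s[1:],1))
cv2.imwrite('pics/c4.png',cv2.resize(im[60:280,210:420],None,fx=2.7,fy=2.7,interpolation=cv2.INTER_CUBIC)[:,:,::-1])
E
```

```text
[633. 379.] [ 225.8 -639.5   90.7   26.5   17.3]
[156. 245.] [433.4   6.6  29.1  27.1  27.2]
[248. 205.] [ 486.7 -108.9   54.8   13.9   88.1]
[380. 201.] [ 491.6 -265.7   56.3   12.7   77.3]
[468. 154.] [ 547.7 -361.2   29.    27.9    7.8]
[327.  81.] [ 624.1 -200.8   55.    10.7  -73.2]
[126.  61.] [640.9   4.7  87.9  86.5  -9.8]
[145.   5.] [692.4 -20.   41.3  12.2 -89.9]
```

View pics/c4.png

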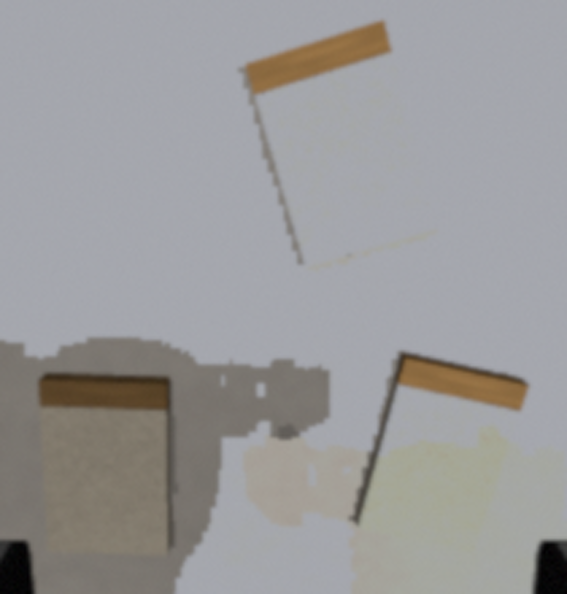

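Run:
```python
from h import *
plan([.4484,-.1076,-.002],-91.9)
```

```text
plan shift mm [-80.   79.  231.9] turn [0.03 0.02 1.97] rows>= 6.0 t 6.7 q7 -1.36
```

Emit:
play_rows(series="-0.03 0.03 0.03 0 0 2 0.07;-0.06 0.06 0.06 0 0 2 0.07;-0.08 0.079 0.1 0 0 2 0.07;-0.08 0.079 0.14 0 0 2 0.07;-0.08 0.079 0.18 0 0 2 0.07;-0.08 0.079 0.2 0 0 2 0.07;-0.08 0.079 0.21 0 0 2 0.07;-0.08 0.079 0.218 0 0 2 0.07;-0.08 0.079 0.222 0 0 2 0.07;-0.08 0.079 0.222 0 0 2 0.07")

```text
time: 7.65
ee_pos: [0.4489, -0.1085, 0.0084]
tcp_rot: [-2.182, 2.26, -0.001]
wrist_force: [-0.2, -0.4, 0.3]
gripper_width: 0.07
```

Run:
```python
from h import *
s=r.read_state();print(s['ee_pos'],s['wrist_force'],s['gripper_width']);im,m=snap('wrist','w5')
plan([.4484,-.1076,-.002],-91.9)
```

```text
[ 0.44889912 -0.10854226  0.00840105] [-0.17103629 -0.39518536  0.26143113] 0.07003873789684148
plan shift mm [-1.   0.6 10.7] turn [-0.05 -0.01 -0.12] rows>= 1.0 t 7.7 q7 -1.63
```

View pics/w5.png

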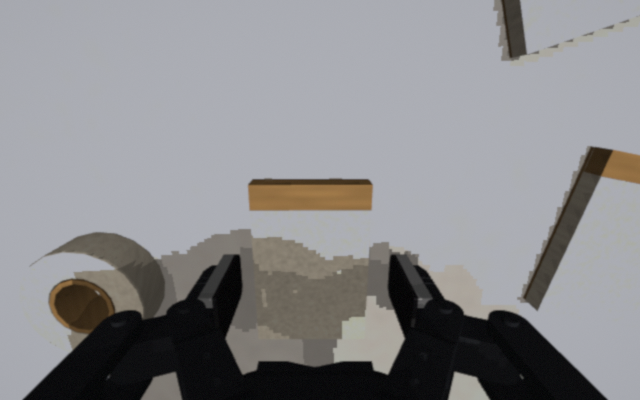

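The pad sits between the fingers, with its strip from (249,195) to (372,195), roughly square and centred.

Emit:
play_rows(series="-0.001 0.001 0.006 0 0 0 0.07;-0.001 0.001 0.011 0 0 0 0.07;-0.001 0.001 0.011 0 0 0 0.07;-0.001 0.001 0.011 0 0 0 0.04;-0.001 0.001 0.011 0 0 0 0.04;-0.001 0.001 0.011 0 0 0 0.04;-0.001 0.001 0.011 0 0 0 0.04;-0.001 0.001 0.011 0 0 0 0.04", force=60)

```text
time: 8.5
ee_pos: [0.4476, -0.1075, -0.0026]
tcp_rot: [2.182, -2.26, -0.0]
wrist_force: [-3.3, 1.5, 7.6]
gripper_width: 0.0542
```

Emit:
play_rows(series="0 0 -0.03 0 0 0 0.04;0 0 -0.07 0 0 0 0.04;0 0 -0.12 0 0 0 0.04;0 0 -0.13 0 0 0 0.04;0 0 -0.13 0 0 0 0.04")

```text
time: 9.0
ee_pos: [0.4486, -0.1079, 0.1289]
tcp_rot: [-2.18, 2.259, -0.005]
wrist_force: [-0.6, -0.4, -1.2]
gripper_width: 0.0542
```

Run:
```python
from h import *
s=r.read_state();print(s['ee_pos'],s['wrist_force'],s['gripper_width'])
plan([.5975,.161,.1],-53.1)
```

```text
[ 0.44858806 -0.10791929  0.12894073] [-0.62603295 -0.36960683 -1.22782621] 0.05421355700683016
plan shift mm [-274.1 -139.1   29.1] turn [ -0.18  -0.13 -38.94] rows>= 7.0 t 9.0 q7 -1.54
```

Emit:
play_rows(series="-0.04 -0.02 0 0 0 -8 0.04;-0.08 -0.04 0 0 0 -16 0.04;-0.12 -0.06 0 0 0 -24 0.04;-0.16 -0.08 0 0 0 -32 0.04;-0.2 -0.1 0 0 0 -39 0.04;-0.24 -0.12 0.01 0 0 -39 0.04;-0.274 -0.139 0.02 0 0 -39 0.04;-0.274 -0.139 0.029 0 0 -39 0.04;-0.274 -0.139 0.029 0 0 -39 0.04;-0.274 -0.139 0.029 0 0 -39 0.04")

```text
time: 10.0
ee_pos: [0.5955, 0.1605, 0.0971]
tcp_rot: [2.81, -1.402, -0.002]
wrist_force: [0.4, -0.3, -0.9]
gripper_width: 0.0545
```

Run:
```python
from h import *
s=r.read_state();print(s['ee_pos'],s['wrist_force'],s['gripper_width'])
snap('wrist','w6')
plan([.5975,.161,.008],-53.1)
```

```text
[0.59549216 0.16050927 0.09705828] [ 0.38248312 -0.27452185 -0.85358509] 0.05451962172817782
plan shift mm [ 0.5 -1.8 89.7] turn [0.06 0.   0.02] rows>= 2.0 t 10.1 q7 -1.49
```

View pics/w6.png

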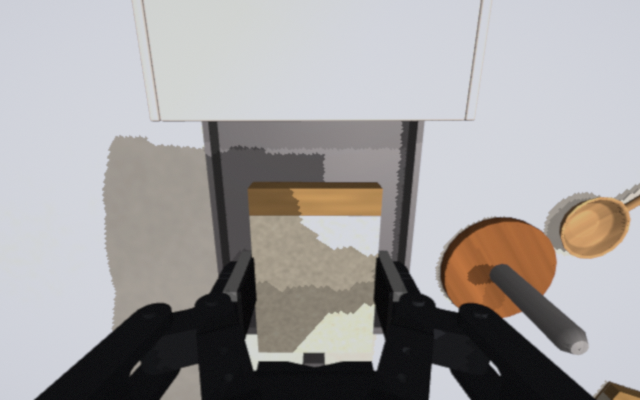

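```bash
cat >> h.py <<'E'
def held(f,ul,ur,v,ztop,yaw):
    """inner strip edge px -> pad centre in world, given pad top z"""
    im,m=load(f); a=onz(m,ul,v,ztop);b=onz(m,ur,v,ztop)
    d=(b-a)/np.linalg.norm(b-a); xd=np.array([-d[1],d[0],0]); 
    c=(a+b)/2-xd*(42-10.7)/1000
    print('len',np.linalg.norm(b-a),'yaw',np.degrees(np.arctan2(d[1],d[0])),'centre',c)
    return c
E
python3 - <<'E'
from h import *
held('w6',249,382,216,.1117,0)
plan([.5975,.161,.008],-53.1)
E
```

```text
len 0.05636874992940179 yaw -53.05426530991545 centre [0.59583205 0.15932221 0.1117    ]
plan shift mm [ 0.5 -1.8 89.7] turn [0.06 0.   0.02] rows>= 2.0 t 10.1 q7 -1.49
```

Emit:
play_rows(series="0 -0.002 0.04 0 0 0 0.04;0 -0.002 0.06 0 0 0 0.04;0 -0.002 0.075 0 0 0 0.04;0 -0.002 0.083 0 0 0 0.04;0 -0.002 0.0885 0 0 0 0.04;0 -0.002 0.0885 0 0 0 0.04;0 -0.002 0.0885 0 0 0 0.04")

```text
time: 10.75
ee_pos: [0.5982, 0.1627, 0.0103]
tcp_rot: [-2.811, 1.402, -0.001]
wrist_force: [0.6, -0.7, -0.9]
gripper_width: 0.0545
```

Emit:
play_rows(series="0 0 0.001 0 0 0 0.04;0 0 0.002 0 0 0 0.04;0 0 0.002 0 0 0 0.04;0 0 0.002 0 0 0 0.04")

```text
time: 11.15
ee_pos: [0.5978, 0.1626, 0.0077]
tcp_rot: [-2.811, 1.402, -0.0]
wrist_force: [0.1, -0.5, 0.1]
gripper_width: 0.0545
```

Emit:
play_rows(series="0 0 0 0 0 0 0.07;0 0 0 0 0 0 0.07;0 0 0 0 0 0 0.07;0 0 -0.02 0 0 0 0.07;0 0 -0.06 0 0 0 0.07;0 0 -0.11 0 0 0 0.07;0 0 -0.15 0 0 0 0.07;0 0 -0.15 0 0 0 0.07;0 0 -0.15 0 0 0 0.07")

```text
time: 12.05
ee_pos: [0.5981, 0.1626, 0.1584]
tcp_rot: [-2.81, 1.402, -0.002]
wrist_force: [-0.7, -0.7, -0.9]
gripper_width: 0.0701
```

Run:
```python
from h import *
s=r.read_state();print(s['ee_pos'],s['wrist_force'],s['gripper_width'])
im,m=snap('wrist','w7')
for s in strips(im,m,.022): print(np.round(s[0]),np.round(s[1:],1))
```

```text
[0.5981143  0.16256452 0.15843694] [-0.66843014 -0.73452922 -0.89810234] 0.07013717961943859
[580. 353.] [ 625.7 -179.5   64.7   15.4  -73.4]
[464. 242.] [642.4  18.4  87.4  84.4  85.2]
[314. 148.] [628.2 184.7  55.8  11.3 -53. ]
[577. 181.] [742.4 -27.2 119.4  48.  -23.6]
```

View pics/w7.png

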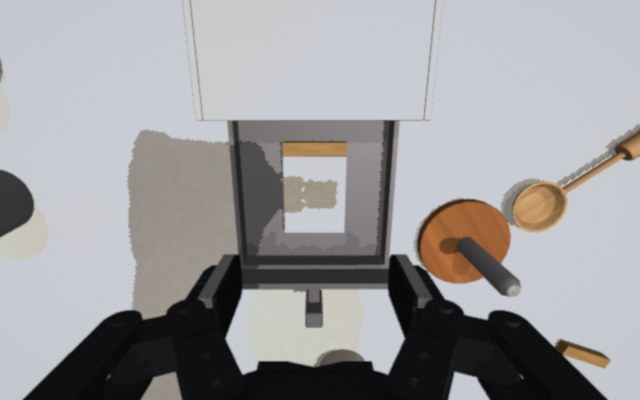

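Pad one lies centred in the tray with its strip at (314,148), square to the walls. Next is pad A.

Run:
```python
from h import *
plan([.589,-.2114,.01],-73.2)
```

```text
plan shift mm [293.5 231.6 147.3] turn [ 0.03 -0.   20.18] rows>= 9.0 t 12.1 q7 -1.47
```

Emit:
play_rows(series="0.04 0.031 0 0 0 7 0.07;0.08 0.063 0 0 0 14 0.07;0.12 0.094 0 0 0 20.2 0.07;0.16 0.125 0 0 0 20.2 0.07;0.2 0.157 0 0 0 20.2 0.07;0.24 0.189 0 0 0 20.2 0.07;0.293 0.232 0.03 0 0 20.2 0.07;0.293 0.232 0.07 0 0 20.2 0.07;0.293 0.232 0.1 0 0 20.2 0.07;0.293 0.232 0.11 0 0 20.2 0.07;0.293 0.232 0.12 0 0 20.2 0.07;0.293 0.232 0.12 0 0 20.2 0.07")

```text
time: 13.3
ee_pos: [0.5889, -0.2098, 0.0373]
tcp_rot: [-2.523, 1.872, 0.002]
wrist_force: [0.5, 0.3, 0.9]
gripper_width: 0.07
```

Run:
```python
from h import *
s=r.read_state();print(s['ee_pos'],s['wrist_force'],s['gripper_width'])
im,m=snap('wrist','w8')
for s in strips(im,m,.012): print(np.round(s[0]),np.round(s[1:],1))
plan([.589,-.2114,-.002],-73.2)
```

```text
[ 0.58885207 -0.20979934  0.0372726 ] [0.47446386 0.33675494 0.9189644 ] 0.07000360972055888
[317. 179.] [ 625.4 -200.6   55.4   12.7  -73.1]
plan shift mm [ 1.2  0.7 40.3] turn [-0.04 -0.    0.05] rows>= 1.0 t 13.3 q7 -1.18
```

View pics/w8.png

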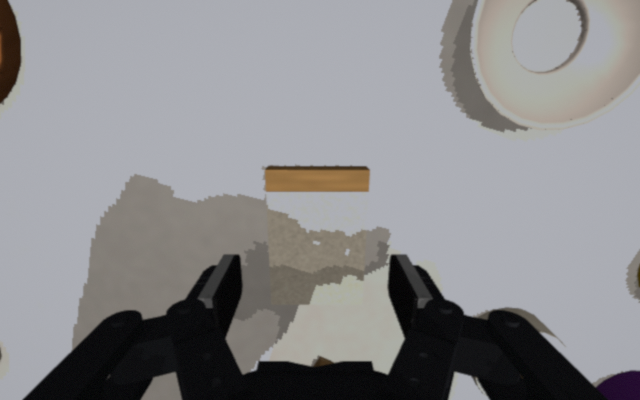

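The pad is between the fingers, with its strip at (317,179).

Emit:
play_rows(series="0.001 0.001 0.02 0 0 0 0.07;0.001 0.001 0.032 0 0 0 0.07;0.001 0.001 0.038 0 0 0 0.07;0.001 0.001 0.04 0 0 0 0.07;0.001 0.001 0.04 0 0 0 0.07;0.001 0.001 0.04 0 0 0 0.04;0.001 0.001 0.04 0 0 0 0.04;0.001 0.001 0.04 0 0 0 0.04;0.001 0.001 0.04 0 0 0 0.04;0.001 0.001 0.04 0 0 0 0.04", force=60)

```text
time: 14.35
ee_pos: [0.5886, -0.2124, -0.0014]
tcp_rot: [-2.521, 1.873, -0.002]
wrist_force: [-2.1, 0.8, 6.4]
gripper_width: 0.0546
```

Emit:
play_rows(series="0 0 -0.03 0 0 0 0.04;0 0 -0.07 0 0 0 0.04;0 0 -0.12 0 0 0 0.04;0 0 -0.16 0 0 0 0.04;0 0 -0.16 0 0 0 0.04;0 0 -0.16 0 0 0 0.04")

```text
time: 14.95
ee_pos: [0.5884, -0.2125, 0.1589]
tcp_rot: [-2.521, 1.874, -0.003]
wrist_force: [-0.6, -0.1, -0.9]
gripper_width: 0.0543
```

Run:
```python
from h import *
s=r.read_state();print(s['ee_pos'],s['wrist_force'],s['gripper_width'])
plan([.598,.162,.08],-53.05)
```

```text
[ 0.58838399 -0.21250096  0.15888405] [-0.57474339 -0.07050636 -0.88146395] 0.054329443845998596
plan shift mm [-355.9 -117.1   78.5] turn [ -0.08  -0.1  -20.18] rows>= 8.0 t 14.9 q7 -1.13
```

Emit:
play_rows(series="-0.045 -0.015 0 0 0 -5 0.04;-0.09 -0.03 0 0 0 -10 0.04;-0.135 -0.044 0 0 0 -15 0.04;-0.18 -0.059 0 0 0 -20.2 0.04;-0.225 -0.074 0 0 0 -20.2 0.04;-0.27 -0.089 0 0 0 -20.2 0.04;-0.315 -0.104 0 0 0 -20.2 0.04;-0.356 -0.117 0.03 0 0 -20.2 0.04;-0.356 -0.117 0.06 0 0 -20.2 0.04;-0.356 -0.117 0.078 0 0 -20.2 0.04;-0.356 -0.117 0.078 0 0 -20.2 0.04;-0.356 -0.117 0.078 0 0 -20.2 0.04")

```text
time: 16.15
ee_pos: [0.597, 0.1623, 0.0794]
tcp_rot: [2.811, -1.402, -0.002]
wrist_force: [-0.3, 0.3, 0.8]
gripper_width: 0.0542
```

Run:
```python
from h import *
s=r.read_state();print(s['ee_pos'],s['wrist_force'],s['gripper_width'])
im,m=snap('wrist','w9')
for q in strips(im,m,s['ee_pos'][2]+.0134): print(np.round(q[0]),np.round(q[1:],1))
plan([.5978,.1626,.0077+.012+.001],-53.05)
```

```text
[0.59700976 0.16229361 0.07936592] [-0.2843706   0.31981251  0.77409789] 0.05418010104261183
[511. 281.] [651.4  88.5  57.5  48.3 -74.6]
[612. 240.] [689.4  69.3  30.9  26.1  54.2]
[314. 197.] [628.4 185.   55.7  14.1 -53. ]
[315. 165.] [639.8 193.3  36.    8.2 -53. ]
plan shift mm [-0.1 -0.3 59.5] turn [-0.02  0.    0.01] rows>= 2.0 t 16.2 q7 -1.51
```

View pics/w9.png

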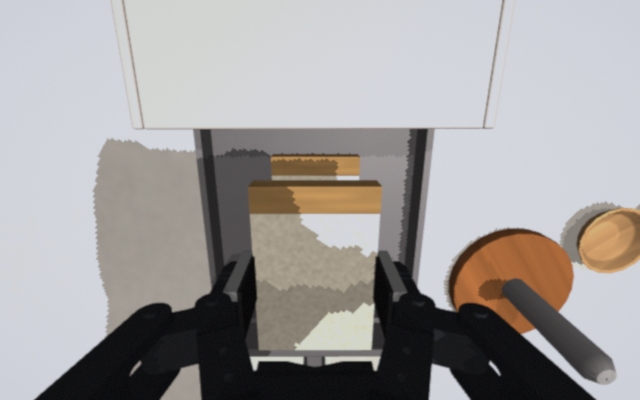

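Run:
```python
from h import *
t=down(-53.05)
c=held('w6',249,382,216,.0971+.0146,0); print((t.T@(c-np.array([.5955,.1605,.0971])))*1000)
c=held('w9',249.5,381.5,213.5,.0794+.0134,0); print((t.T@(c-np.array([.5970,.1623,.0794])))*1000)
for f in('w6','w9'):
    im,m=load(f); col=cv2.cvtColor(im,cv2.COLOR_RGB2HSV)[176:226,330:375,1].mean(1); print(f,col.astype(int))
# pad1 seen in w9: strip inner edge + w7
im,m=load('w7');col=cv2.cvtColor(im,cv2.COLOR_RGB2HSV)[134:164,305:335,1].mean(1); print(col.astype(int))
```

```text
len 0.05636874992940179 yaw -53.05426530991545 centre [0.59583205 0.15932221 0.1117    ]
[  1.14084142   0.44262786 -14.6       ]
len 0.05634913108243234 yaw -53.025425792516906 centre [0.59788792 0.16147549 0.0928    ]
[  1.1926562   -0.21396549 -13.4       ]
w6 [  9   9   9   9   9  13  54 127 134 135 135 135 135 135 135 134 134 134
 134 134 134 134 134 134 134 134 134 134 134 134 134 134 134 134 134 134
 134 134 126  71   8   7   7   7   7   7   7   6   6   7]
w9 [ 11  12  12  13  38 105 133 135 135 134 135 135 135 134 134 134 135 134
 134 134 134 134 134 134 134 134 134 134 134 134 134 134 134 134 134 134
 124  61   5   6   7   7   7   7   7   7   7   7   7   8]
[  9   9   9   9   9   9  13  51 125 135 135 134 134 135 135 135 135 135
 135 135 134 125  62   3   8   8   8   8   8   8]
```

Run:
```python
from h import *
c=held('w7',284,347,155.4+.5,.022,0); t=down(-53.05);print((t.T@(c-np.array([.5978,.1626,.0077])))*1000)
c=held('w9',249.5,381.5,213.,.0794+.0134,0); print((t.T@(c-np.array([.5970,.1623,.0794])))*1000)
s=r.read_state();print(s['ee_pos'])
plan([.5973,.1622,.0077+.0012+.012],-53.05)
```

```text
len 0.05507122977496055 yaw -53.04966140354859 centre [0.59887064 0.16100609 0.022     ]
[  1.91737156   0.10251526 -14.3       ]
len 0.05632053908515451 yaw -53.02545678836763 centre [0.598069   0.16161204 0.0928    ]
[  1.19238677  -0.44075115 -13.4       ]
[0.59757245 0.16231262 0.08016473]
plan shift mm [-0.1  0.3 59.3] turn [-0.02  0.    0.01] rows>= 2.0 t 16.2 q7 -1.51
```

Emit:
play_rows(series="0 0 0.025 0 0 0 0.04;0 0 0.042 0 0 0 0.04;0 0 0.052 0 0 0 0.04;0 0 0.057 0 0 0 0.04;0 0 0.057 0 0 0 0.04;0 0 0.057 0 0 0 0.04;0 0 0.057 0 0 0 0.04")

```text
time: 16.9
ee_pos: [0.5977, 0.1625, 0.0233]
tcp_rot: [-2.811, 1.402, -0.001]
wrist_force: [0.1, 0.6, -0.3]
gripper_width: 0.0542
```

Emit:
play_rows(series="0 0.0005 0.0015 0 0 0 0.04;0 0.0005 0.0025 0 0 0 0.04;0 0.0005 0.0025 0 0 0 0.04;0 0.0005 0.0025 0 0 0 0.04")

```text
time: 17.3
ee_pos: [0.5973, 0.1623, 0.0206]
tcp_rot: [-2.811, 1.402, -0.001]
wrist_force: [0.1, -0.3, 3.6]
gripper_width: 0.0544
```

Contact shows as 3.6 N. I'll release and rise.

Emit:
play_rows(series="0 0 0 0 0 0 0.07;0 0 0 0 0 0 0.07;0 0 0 0 0 0 0.07;0 0 -0.02 0 0 0 0.07;0 0 -0.06 0 0 0 0.07;0 0 -0.11 0 0 0 0.07;0 0 -0.14 0 0 0 0.07;0 0 -0.14 0 0 0 0.07;0 0 -0.14 0 0 0 0.07")

```text
time: 18.2
ee_pos: [0.597, 0.162, 0.1605]
tcp_rot: [-2.811, 1.402, -0.001]
wrist_force: [0.2, -0.1, -0.7]
gripper_width: 0.07
```

Run:
```python
from h import *
s=r.read_state();print(s['ee_pos'],s['wrist_force'],s['gripper_width'])
im,m=snap('wrist','w10')
cv2.imwrite('pics/c10.png',cv2.resize(im[100:300,220:420],None,fx=3,fy=3,interpolation=cv2.INTER_CUBIC)[:,:,::-1])
for q in strips(im,m,.034): print(np.round(q[0]),np.round(q[1:],1))
plan([.4549,-.2574,.01],-102.7)
```

```text
[0.59700689 0.1619823  0.1605056 ] [ 0.15986455 -0.06253346 -0.70688946] 0.06996627212452888
[463. 239.] [643.3  24.6  82.1  82.   36.9]
[314. 148.] [628.5 185.2  55.6  13.3 -53. ]
[577. 179.] [739.6 -17.3 115.5  46.1 -23.4]
plan shift mm [249.7 365.2 149.8] turn [ 4.000e-02 -1.000e-02  4.967e+01] rows>= 10.0 t 18.2 q7 -1.47
```

View pics/c10.png

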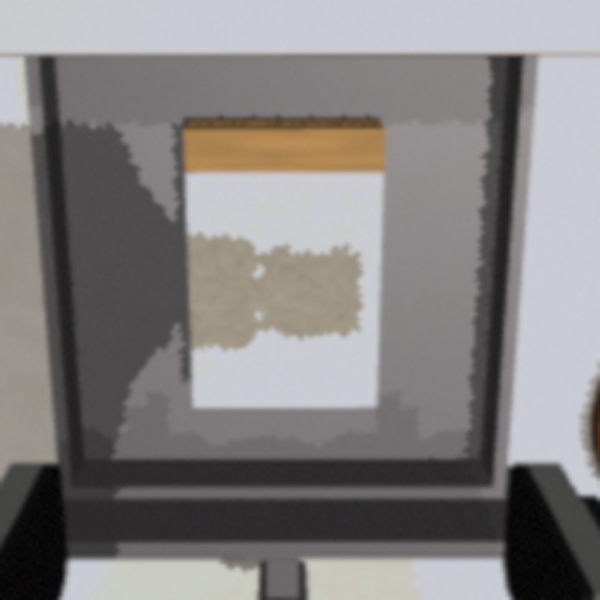

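The two pads are stacked square in the tray (the crop shows the strip edges flush). Now the third.

Emit:
play_rows(series="0.025 0.036 0 0 0 8 0.07;0.05 0.072 0 0 0 16 0.07;0.075 0.108 0 0 0 24 0.07;0.1 0.145 0 0 0 32 0.07;0.125 0.18 0 0 0 40 0.07;0.15 0.22 0 0 0 49.7 0.07;0.175 0.255 0 0 0 49.7 0.07;0.2 0.29 0 0 0 49.7 0.07;0.225 0.33 0 0 0 49.7 0.07;0.25 0.365 0.03 0 0 49.7 0.07;0.25 0.365 0.07 0 0 49.7 0.07;0.25 0.365 0.11 0 0 49.7 0.07")

```text
time: 19.45
ee_pos: [0.4543, -0.2585, 0.0479]
tcp_rot: [1.958, -2.456, -0.001]
wrist_force: [1.6, -0.4, -0.1]
gripper_width: 0.0703
```

Run:
```python
from h import *
s=r.read_state();print(s['ee_pos'],s['wrist_force'],s['gripper_width'])
im,m=snap('wrist','w11')
for q in strips(im,m,.012): print(np.round(q[0]),np.round(q[1:],1))
plan([.4549,-.2574,-.002],-102.7)
```

```text
[ 0.45431783 -0.25846264  0.04787234] [ 1.5618344  -0.4007499  -0.07331202] 0.07030870215098278
[594. 269.] [ 392.4 -424.5   31.1   30.5  -45.8]
[314. 175.] [ 491.  -266.8   55.2   13.1   77.8]
[471.  28.] [ 546.7 -360.1   31.4   23.5   77.1]
plan shift mm [ 0.8 -3.8 44. ] turn [ 0.49  0.14 -0.09] rows>= 1.0 t 19.5 q7 -1.45
```

View pics/w11.png

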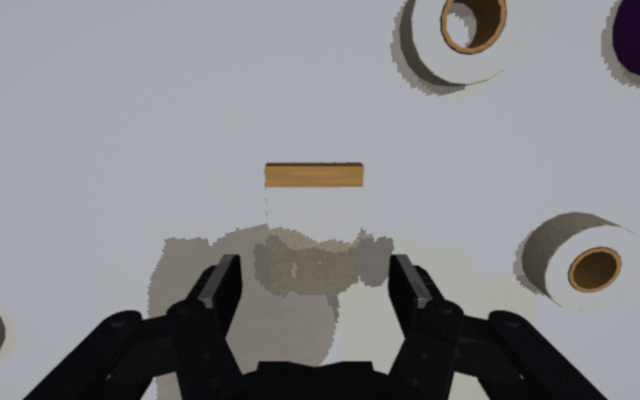

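Emit:
play_rows(series="0 -0.001 0.025 0 0 0 0.07;0 -0.001 0.038 0 0 0 0.07;0 -0.001 0.044 0 0 0 0.07;0 -0.001 0.044 0 0 0 0.07;0 -0.001 0.044 0 0 0 0.07")

```text
time: 20.0
ee_pos: [0.4571, -0.2575, 0.0069]
tcp_rot: [-1.962, 2.453, -0.001]
wrist_force: [0.4, 0.2, 0.8]
gripper_width: 0.0696
```

Emit:
play_rows(series="0.001 0.002 0.005 0 0 0 0.07;0.001 0.002 0.0085 0 0 0 0.07;0.001 0.002 0.0085 0 0 0 0.07;0.001 0.002 0.0085 0 0 0 0.04;0.001 0.002 0.0085 0 0 0 0.04;0.001 0.002 0.0085 0 0 0 0.04;0.001 0.002 0.0085 0 0 0 0.04;0.001 0.002 0.0085 0 0 0 0.04", force=60)

```text
time: 20.8
ee_pos: [0.4545, -0.258, -0.002]
tcp_rot: [1.962, -2.454, 0.0]
wrist_force: [-3.2, 2.4, 9.2]
gripper_width: 0.0543
```

Emit:
play_rows(series="0 0 -0.03 0 0 0 0.04;0 0 -0.07 0 0 0 0.04;0 0 -0.12 0 0 0 0.04;0 0 -0.16 0 0 0 0.04;0 0 -0.16 0 0 0 0.04;0 0 -0.16 0 0 0 0.04")

```text
time: 21.4
ee_pos: [0.4547, -0.2582, 0.1583]
tcp_rot: [-1.961, 2.454, -0.003]
wrist_force: [-0.5, 0.2, -1.3]
gripper_width: 0.0543
```

Run:
```python
from h import *
s=r.read_state();print(s['ee_pos'],s['wrist_force'],s['gripper_width'])
plan([.598,.162,.1],-53.05)
```

```text
[ 0.45468698 -0.25815791  0.15834465] [-0.48400926  0.21453999 -1.25310993] 0.054270216853564784
plan shift mm [-441.4  -47.1   58.1] turn [ -0.07  -0.07 -49.68] rows>= 9.0 t 21.4 q7 -1.41
```

Emit:
play_rows(series="-0.045 -0.005 0 0 0 -7 0.04;-0.09 -0.01 0 0 0 -14 0.04;-0.135 -0.015 0 0 0 -21 0.04;-0.18 -0.02 0 0 0 -28 0.04;-0.225 -0.024 0 0 0 -35 0.04;-0.27 -0.029 0 0 0 -42 0.04;-0.315 -0.034 0 0 0 -49.7 0.04;-0.36 -0.039 0 0 0 -49.7 0.04;-0.405 -0.044 0 0 0 -49.7 0.04;-0.441 -0.047 0.03 0 0 -49.7 0.04;-0.441 -0.047 0.055 0 0 -49.7 0.04;-0.441 -0.047 0.065 0 0 -49.7 0.04")

```text
time: 22.6
ee_pos: [0.5953, 0.1624, 0.0886]
tcp_rot: [2.81, -1.398, -0.007]
wrist_force: [-0.3, -1.2, -1.0]
gripper_width: 0.0541
```

Emit:
play_rows(series="0 0 0 0 0 0 0.04;0 0 0 0 0 0 0.04;0 0 0 0 0 0 0.04")

```text
time: 22.9
ee_pos: [0.598, 0.1613, 0.0937]
tcp_rot: [-2.81, 1.403, -0.002]
wrist_force: [-0.4, 0.5, -0.0]
gripper_width: 0.0543
```

Run:
```python
from h import *
s=r.read_state();print(s['ee_pos'],s['wrist_force'],s['gripper_width'])
e=s['ee_pos'];im,m=snap('wrist','w12')
for q in strips(im,m,e[2]+.014): print(np.round(q[0]),np.round(q[1:],1))
col=cv2.cvtColor(im,cv2.COLOR_RGB2HSV)[176:226,330:375,1].mean(1); print(col.astype(int))
plan([.5975,.1622,.0077+.024+.002],-53.05)
```

```text
[0.59804401 0.16126692 0.09374983] [-0.38174427  0.53232033 -0.03900882] 0.054314763333975585
[499. 273.] [651.1  95.6  52.6  48.  -66. ]
[600. 228.] [690.1  76.5  30.9  28.3 -51.6]
[314. 200.] [628.6 183.2  55.7  14.1 -53.1]
[312. 163.] [640.8 193.5  35.3   9.4 -53.1]
[ 12  11  11  10  11  12  13  30  78 127 135 135 136 137 136 134 134 134
 134 134 134 134 135 134 135 135 135 134 134 135 135 135 135 134 135 135
 134 134 134 131  99  32   3   7   8   7   7   7   7   7]
plan shift mm [-1.1  0.  60.1] turn [-0.08 -0.05 -0.03] rows>= 2.0 t 22.9 q7 -1.5
```

View pics/w12.png

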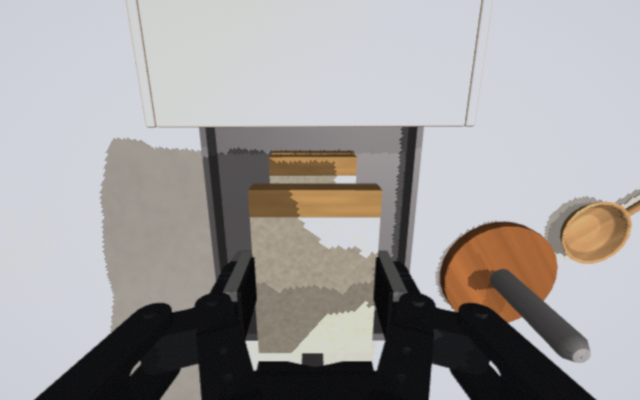

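Emit:
play_rows(series="-0.001 -0.001 0.025 0 0 0 0.04;-0.001 -0.001 0.042 0 0 0 0.04;-0.001 -0.001 0.052 0 0 0 0.04;-0.001 -0.001 0.058 0 0 0 0.04;-0.001 -0.001 0.058 0 0 0 0.04;-0.001 -0.001 0.058 0 0 0 0.04;-0.001 -0.001 0.058 0 0 0 0.04")

```text
time: 23.65
ee_pos: [0.598, 0.1634, 0.0353]
tcp_rot: [-2.811, 1.402, -0.001]
wrist_force: [-0.3, -0.2, -0.6]
gripper_width: 0.0541
```

Emit:
play_rows(series="0.0005 0 0.0015 0 0 0 0.04;0.0005 0 0.0025 0 0 0 0.04;0.0005 0 0.003 0 0 0 0.04;0.0005 0 0.003 0 0 0 0.04")

```text
time: 24.05
ee_pos: [0.5983, 0.163, 0.0321]
tcp_rot: [-2.811, 1.402, -0.001]
wrist_force: [-1.1, -0.8, 4.6]
gripper_width: 0.0543
```

Emit:
play_rows(series="0 0 0 0 0 0 0.07;0 0 0 0 0 0 0.07;0 0 0 0 0 0 0.07;0 0 -0.02 0 0 0 0.07;0 0 -0.06 0 0 0 0.07;0 0 -0.1 0 0 0 0.07;0 0 -0.13 0 0 0 0.07;0 0 -0.13 0 0 0 0.07;0 0 -0.13 0 0 0 0.07")

```text
time: 24.95
ee_pos: [0.5981, 0.1628, 0.1619]
tcp_rot: [-2.811, 1.402, -0.001]
wrist_force: [0.2, -0.2, -1.5]
gripper_width: 0.0701
```

Run:
```python
from h import *
s=r.read_state();print(s['ee_pos'],s['wrist_force'],s['gripper_width'])
im,m=snap('wrist','w13')
cv2.imwrite('pics/c13.png',cv2.resize(im[100:350,220:420],None,fx=3,fy=3,interpolation=cv2.INTER_CUBIC)[:600,:,::-1])
for q in strips(im,m,.046): print(np.round(q[0]),np.round(q[1:],1))
```

```text
[0.59806509 0.1627749  0.16188815] [ 0.20090044 -0.20698898 -1.45596844] 0.07013163762080699
[462. 239.] [644.4  32.8  78.3  77.9 -53.1]
[314. 151.] [629.7 185.7  55.8  16.1 -53. ]
[576. 180.] [736.8  -7.5 111.8  43.9 -23.4]
```

View pics/c13.png

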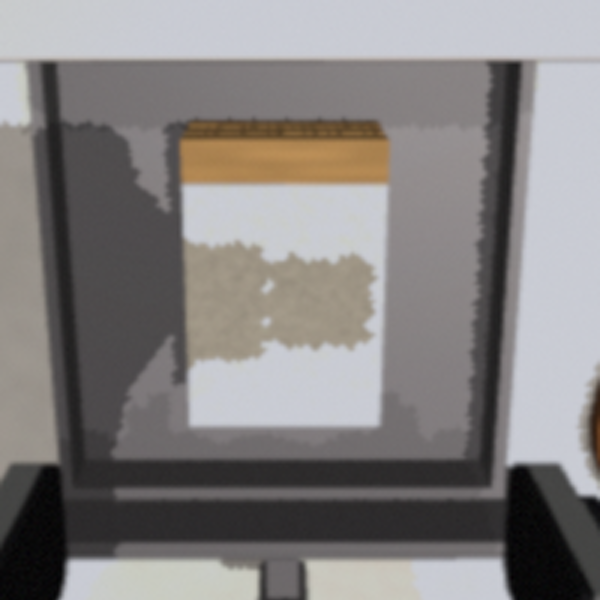

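The pile is square and aligned. Now I'll shut the tray by the knob.

Run:
```python
from h import *
plan([.508,.0945,.032],-53.05)
```

```text
plan shift mm [  0.6 112.5 129. ] turn [0.04 0.01 0.02] rows>= 4.0 t 25.0 q7 -1.46
```

Emit:
play_rows(series="0.0005 0.045 0 0 0 0 0.06;0.0005 0.09 0.01 0 0 0 0.06;0.0005 0.112 0.05 0 0 0 0.06;0.0005 0.112 0.09 0 0 0 0.06;0.0005 0.112 0.12 0 0 0 0.06;0.0005 0.112 0.129 0 0 0 0.06;0.0005 0.112 0.129 0 0 0 0.06;0.0005 0.112 0.129 0 0 0 0;0.0005 0.112 0.129 0 0 0 0;0.0005 0.112 0.129 0 0 0 0;0.0005 0.112 0.129 0 0 0 0;0.0005 0.112 0.129 0 0 0 0", force=40)

```text
time: 26.2
ee_pos: [0.5089, 0.0964, 0.0338]
tcp_rot: [-2.811, 1.4, -0.001]
wrist_force: [-5.9, 6.4, 11.7]
gripper_width: 0.0154
```

Emit:
play_rows(series="0 -0.003 0 0 0 0 0;0 -0.01 0 0 0 0 0;0 -0.02 0 0 0 0 0;0 -0.032 0 0 0 0 0;0 -0.045 0 0 0 0 0;0 -0.058 0 0 0 0 0;0 -0.071 0 0 0 0 0;0 -0.083 0 0 0 0 0;0 -0.094 0 0 0 0 0;0 -0.104 0 0 0 0 0;0 -0.113 0 0 0 0 0;0 -0.12 0 0 0 0 0")

```text
time: 27.4
ee_pos: [0.6049, 0.169, 0.0338]
tcp_rot: [-2.811, 1.4, -0.0]
wrist_force: [-5.7, 4.2, 8.9]
gripper_width: 0.015
```

Emit:
play_rows(series="0 -0.006 0 0 0 0 0;0 -0.011 0 0 0 0 0;0 -0.015 0 0 0 0 0;0 -0.018 0 0 0 0 0;0 -0.02 0 0 0 0 0;0 -0.021 0 0 0 0 0;0 -0.021 0 0 0 0 0")

```text
time: 28.1
ee_pos: [0.6198, 0.1802, 0.0337]
tcp_rot: [2.81, -1.401, -0.003]
wrist_force: [-19.2, -3.4, 20.1]
gripper_width: 0.015
```

Emit:
play_rows(series="0 -0.001 0 0 0 0 0;0 -0.001 0 0 0 0 0.05;0 -0.001 0 0 0 0 0.05;0 -0.001 0 0 0 0 0.05;0 -0.001 -0.04 0 0 0 0.06;0 -0.001 -0.09 0 0 0 0.07;0 -0.001 -0.14 0 0 0 0.07;0 -0.001 -0.17 0 0 0 0.07;0 -0.001 -0.17 0 0 0 0.07")

```text
time: 29.0
ee_pos: [0.6241, 0.1813, 0.2076]
tcp_rot: [-2.807, 1.4, -0.008]
wrist_force: [0.3, 0.6, -0.2]
gripper_width: 0.0703
```

Run:
```python
from h import *
s=r.read_state();print(s['ee_pos'],s['wrist_force'],s['gripper_width'])
im,m=snap('wrist','w14')
cv2.imwrite('pics/c14.png',cv2.resize(im[50:250,180:460],None,fx=2.8,fy=2.8,interpolation=cv2.INTER_CUBIC)[:,:,::-1])
snap('top','top1')
```

```text
[0.62408325 0.18125773 0.20762291] [ 0.26794567  0.56612093 -0.16952984] 0.07026930034826662
```

View pics/c14.png

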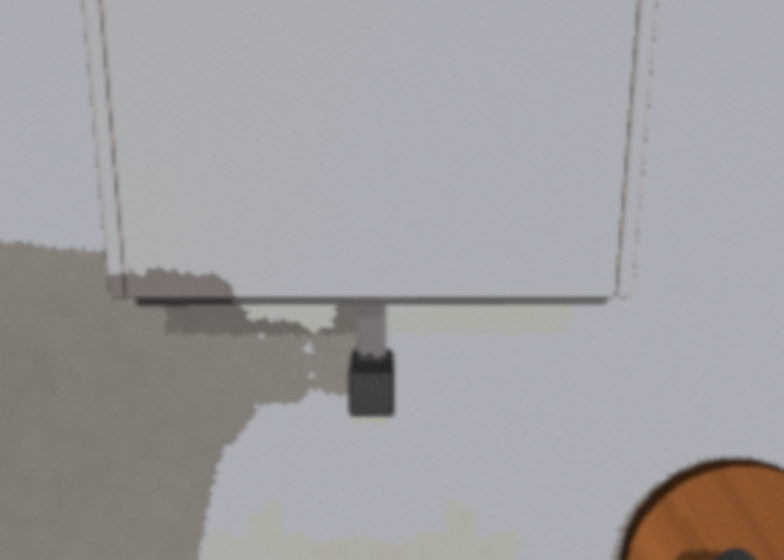

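View pics/top1.png

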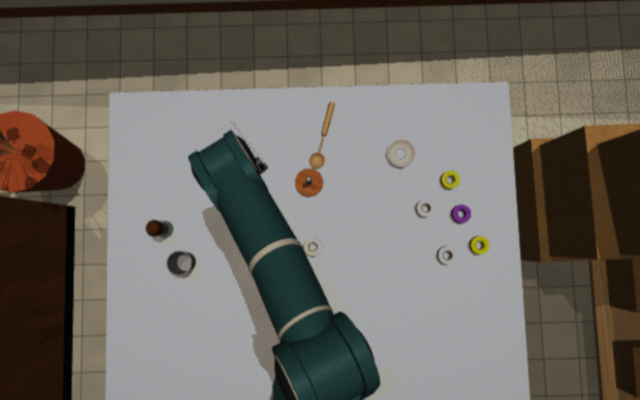

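The tray is shut, with the panel hard against the housing in the crop at (370,300). The top view shows the rolls unmoved at (424,209), (445,255) and (313,246). Next is the view for the rolls.

```bash
cat >> h.py <<'E'
def rolls(im,m,z=.024):
    """core rings (card brown) -> centre on top plane, with world diameter"""
    hsv=cv2.cvtColor(im,cv2.COLOR_RGB2HSV); mk=cv2.inRange(hsv,(5,60,30),(24,255,255))
    mk=cv2.morphologyEx(mk,cv2.MORPH_CLOSE,np.ones((3,3),np.uint8))
    cs,_=cv2.findContours(mk,0,cv2.CHAIN_APPROX_NONE)
    for c in cs:
        if cv2.contourArea(c)<60: continue
        pts=np.array([onz(m,*p[0],z)[:2] for p in c])*1000
        (x,y),rad=cv2.minEnclosingCircle(pts.astype(np.float32)); print('px',c.reshape(-1,2).mean(0).round(),'xy',round(x,1),round(y,1),'dia',round(2*rad,1))
E
python3 - <<'E'
from h import *
im,m=load('w14')
c,d=ray(m,0,0)
k=onz(m,180+371/2.8,50+395/2.8,.06);ko=onz(m,180+371/2.8,50+416/2.8,.06); hf=onz(m,180+370/2.8,50+297/2.8,.078); pf=onz(m,180+370/2.8,50+304/2.8,.056)
o=np.array([-.8,-.6]); print('knob-front',(k-hf)[:2]@o,'outer edge',(ko-hf)[:2]@o,'expect .036/.044; panel',(pf-hf)[:2]@o)
im,m=load('w4'); rolls(im,m)
plan(look([.5,-.0,.024],-90,.3),-90)
plan(look([.48,-.36,.024],-90,.33),-90)
E
```

```text
knob-front 0.035967566615482206 outer edge 0.04333830763728859 expect .036/.044; panel 0.005910109299924027
px [633. 375.] xy 249.1 -634.5 dia 102.0
px [499. 274.] xy 401.5 -414.7 dia 29.1
px [588. 253.] xy 429.7 -517.4 dia 21.1
px [158. 245.] xy 439.2 -0.5 dia 29.1
px [569. 241.] xy 439.3 -498.8 dia 57.1
px [248. 205.] xy 490.3 -111.9 dia 55.7
px [380. 201.] xy 494.6 -263.0 dia 56.0
px [469. 154.] xy 549.4 -355.4 dia 29.3
px [327.  81.] xy 623.0 -200.6 dia 54.3
px [564.  67.] xy 636.9 -437.2 dia 22.7
px [535.  70.] xy 634.3 -422.9 dia 54.8
px [127.  62.] xy 639.8 -1.9 dia 88.4
px [145.   5.] xy 695.0 -26.0 dia 41.0
plan shift mm [ 80.5 191.7  20.8] turn [-6.000e-02 -1.000e-02  3.697e+01] rows>= 5.0 t 29.1 q7 -1.46
plan shift mm [361.9 416.4  -9.2] turn [-6.000e-02 -1.000e-02  3.697e+01] rows>= 12.0 t 29.1 q7 -1.46
```

Run:
```python
from h import *
plan([.4392,-.0005,.07],-90)
```

```text
plan shift mm [ 34.3 255.3 132.8] turn [-6.000e-02 -1.000e-02  3.697e+01] rows>= 6.0 t 29.1 q7 -1.46
```

Emit:
play_rows(series="0.007 0.05 0 0 0 8 0.085;0.014 0.1 0 0 0 16 0.085;0.021 0.15 0 0 0 24 0.085;0.028 0.2 0 0 0 32 0.085;0.034 0.24 0.02 0 0 37 0.085;0.034 0.255 0.06 0 0 37 0.085;0.034 0.255 0.1 0 0 37 0.085;0.034 0.255 0.132 0 0 37 0.085;0.034 0.255 0.132 0 0 37 0.085;0.034 0.255 0.132 0 0 37 0.085;0.034 0.255 0.132 0 0 37 0.085")

```text
time: 30.2
ee_pos: [0.4397, 0.0001, 0.0718]
tcp_rot: [-2.221, 2.221, -0.001]
wrist_force: [0.6, -0.2, 0.5]
gripper_width: 0.0851
```

Run:
```python
from h import *
s=r.read_state();print(s['ee_pos'])
im,m=snap('wrist','w15'); rolls(im,m)
```

```text
[4.39650484e-01 1.16857976e-04 7.17657290e-02]
px [313. 228.] xy 439.1 0.2 dia 29.8
```

View pics/w15.png

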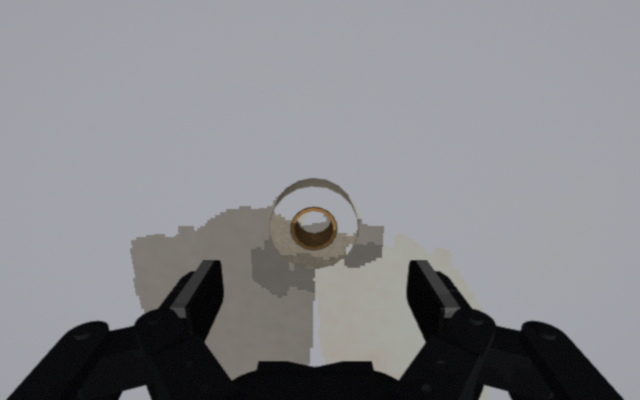

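The roll is centred between the jaws at (313,228). Descending to grip.

Emit:
play_rows(series="0 0 0.03 0 0 0 0.085;0 0 0.05 0 0 0 0.08;0 0 0.062 0 0 0 0.08;0 0 0.067 0 0 0 0.08;0 0 0.067 0 0 0 0.08;0 0 0.067 0 0 0 0.04;0 0 0.067 0 0 0 0.04;0 0 0.067 0 0 0 0.04;0 0 0.067 0 0 0 0.04;0 0 0.067 0 0 0 0.04", force=60)

```text
time: 31.25
ee_pos: [0.4395, -0.0001, 0.005]
tcp_rot: [-2.22, 2.221, -0.002]
wrist_force: [-7.0, -0.5, 27.4]
gripper_width: 0.0564
```

Emit:
play_rows(series="0 0 -0.03 0 0 0 0.04;0 0 -0.07 0 0 0 0.04;0 0 -0.11 0 0 0 0.04;0 0 -0.13 0 0 0 0.04;0 0 -0.13 0 0 0 0.04;0 0 -0.13 0 0 0 0.04")

```text
time: 31.85
ee_pos: [0.4391, -0.0002, 0.134]
tcp_rot: [-2.22, 2.222, -0.002]
wrist_force: [0.2, 0.1, -0.8]
gripper_width: 0.0564
```

Run:
```python
from h import *
s=r.read_state();print(s['ee_pos'],s['gripper_width'])
snap('wrist','w16')
plan([.641,.0097,.14],-90)
```

```text
[ 4.39070152e-01 -2.14167089e-04  1.34013953e-01] 0.05637774806357705
plan shift mm [  -9.9 -202.3   -6.7] turn [ 0.01 -0.01 -0.03] rows>= 5.0 t 31.9 q7 -1.76
```

View pics/w16.png

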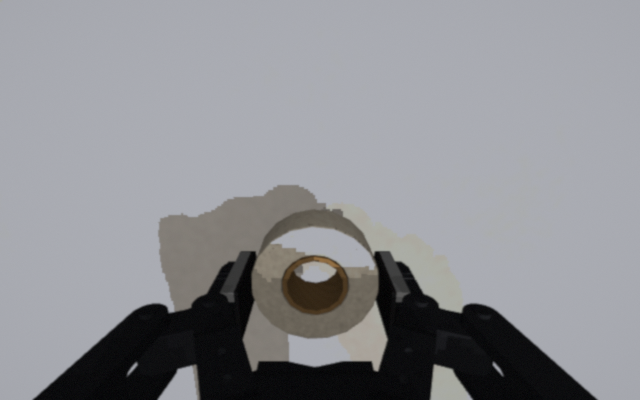

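The roll is held level, with its core at (315,285).

Run:
```python
from h import *
s=r.read_state();im,m=load('w16'); rolls(im,m,s['ee_pos'][2]+.019)
```

```text
px [315. 285.] xy 438.9 -0.8 dia 30.1
```

Emit:
play_rows(series="-0.0025 -0.05 0 0 0 0 0.04;-0.005 -0.1 0 0 0 0 0.04;-0.0075 -0.15 0 0 0 0 0.04;-0.01 -0.18 0 0 0 0 0.04;-0.01 -0.195 0 0 0 0 0.04;-0.01 -0.202 0 0 0 0 0.04;-0.01 -0.202 0 0 0 0 0.04;-0.01 -0.202 0 0 0 0 0.04")

```text
time: 32.7
ee_pos: [0.6399, 0.0099, 0.133]
tcp_rot: [2.221, -2.221, -0.001]
wrist_force: [-0.5, -0.7, -1.0]
gripper_width: 0.0566
```

Run:
```python
from h import *
s=r.read_state();print(s['ee_pos'],s['gripper_width'])
im,m=snap('wrist','w17'); rolls(im,m,s['ee_pos'][2]+.019)
snap('side','s17')
```

```text
[0.63993284 0.0098994  0.1329905 ] 0.05658501236146592
px [315. 285.] xy 640.2 9.3 dia 30.1
px [317. 185.] xy 683.0 8.3 dia 41.6
px [362.  74.] xy 726.9 -8.4 dia 48.7
```

View pics/w17.png

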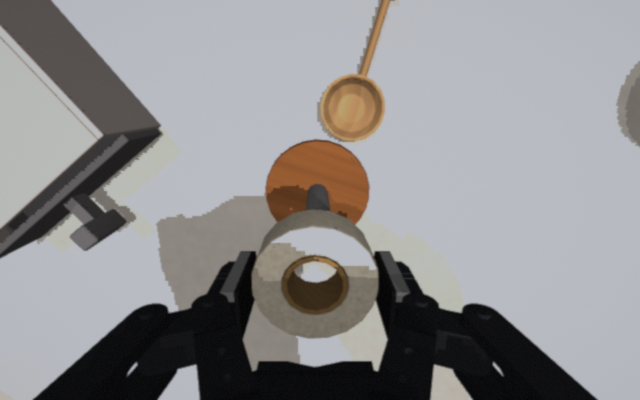

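Run:
```python
from h import *
im,m=load('w17'); a=onz(m,265,187,.012);b=onz(m,369,187,.012);print(a,b,(a+b)/2,b-a)
hsv=cv2.cvtColor(im,cv2.COLOR_RGB2HSV);mk=cv2.inRange(hsv,(4,130,40),(14,255,255));mk[:125]=0;mk[205:]=0
cs,_=cv2.findContours(mk,0,cv2.CHAIN_APPROX_NONE);c=max(cs,key=cv2.contourArea).reshape(-1,2);c=c[c[:,1]<200]
p=np.array([onz(m,*q,.012)[:2] for q in cv2.convexHull(c)[:,0]])*1000;p=p[p[:,0]>645]
A=np.c_[2*p,np.ones(len(p))];x=np.linalg.lstsq(A,(p**2).sum(1),rcond=None)[0];print(x[:2],np.sqrt(x[2]+x[0]**2+x[1]**2))
```

```text
[0.64716361 0.05148227 0.012     ] [ 0.64712536 -0.03700231  0.012     ] [0.64714449 0.00723998 0.012     ] [-3.82561978e-05 -8.84845736e-02  0.00000000e+00]
[643.31437474   7.26127664] 42.966424493526084
```

View pics/s17.png

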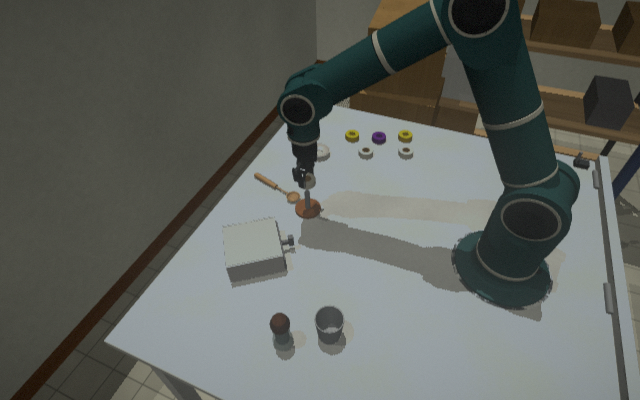

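Emit:
play_rows(series="0 -0.001 0.02 0 0 0 0.04;0 -0.001 0.032 0 0 0 0.04;0 -0.001 0.032 0 0 0 0.04;0 -0.001 0.032 0 0 0 0.04")

```text
time: 33.2
ee_pos: [0.6418, 0.0099, 0.1018]
tcp_rot: [2.221, -2.222, -0.0]
wrist_force: [0.2, -0.0, -0.6]
gripper_width: 0.0564
```

Run:
```python
from h import *
s=r.read_state();print(s['ee_pos'],s['wrist_force'])
im,m=snap('wrist','w18'); rolls(im,m,s['ee_pos'][2]+.019)
cv2.imwrite('pics/c18.png',cv2.resize(im[120:350,220:420],None,fx=3,fy=3,interpolation=cv2.INTER_CUBIC)[:600,:,::-1])
im,m=snap('side','s18')
cv2.imwrite('pics/d18.png',cv2.resize(im[150:230,270:350],None,fx=7,fy=7,interpolation=cv2.INTER_CUBIC)[:,:,::-1])
im,m=snap('top','t18')
cv2.imwrite('pics/e18.png',cv2.resize(im[140:220,270:350],None,fx=7,fy=7,interpolation=cv2.INTER_CUBIC)[:,:,::-1])
```

```text
[0.6417765  0.00994098 0.10177936] [ 0.24060866 -0.04944045 -0.57928576]
px [315. 285.] xy 642.1 9.4 dia 30.0
px [318. 193.] xy 679.1 8.2 dia 47.1
px [367.  79.] xy 727.2 -10.4 dia 51.9
```

View pics/c18.png

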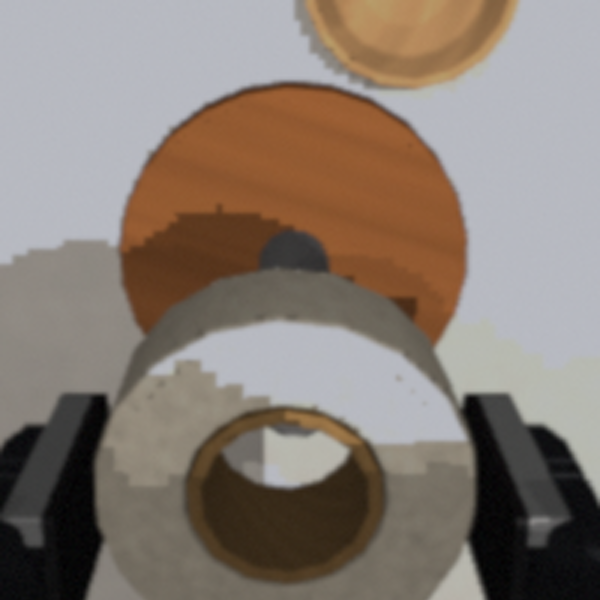

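View pics/d18.png

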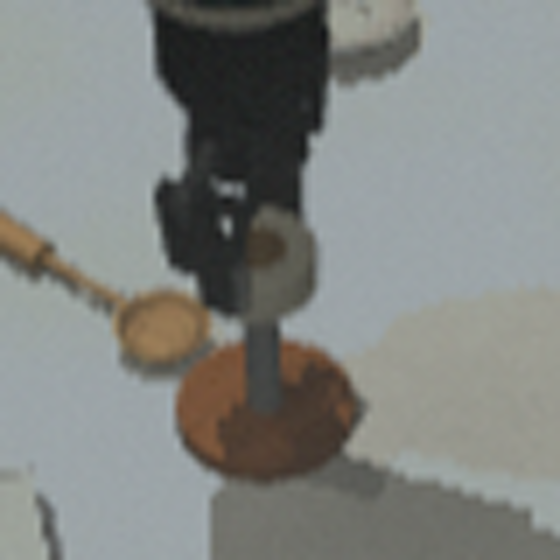

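Run:
```python
from h import *
im,m=load('w18')
for v in(258,262,264,265.5): print(v,onz(m,317.5,v,.094))
rolls(im,m,.1018+.019)
print(px(m,[.6415,.0095,.094]),px(m,[.6418,.0099,.0968]))
cv2.imwrite('pics/f18.png',cv2.resize(im[245:325,275:355],None,fx=7,fy=7,interpolation=cv2.INTER_CUBIC)[:,:,::-1])
```

```text
258 [0.64144812 0.00783984 0.094     ]
262 [0.63911957 0.00783447 0.094     ]
264 [0.63794785 0.00783177 0.094     ]
265.5 [0.63706577 0.00782973 0.094     ]
px [315. 285.] xy 642.1 9.4 dia 30.0
px [318. 193.] xy 679.1 8.2 dia 47.1
px [367.  79.] xy 727.2 -10.4 dia 51.9
(np.float64(314.31286114579825), np.float64(257.91213174197605)) (np.float64(313.52767276877574), np.float64(259.9703661301749))
```

View pics/f18.png

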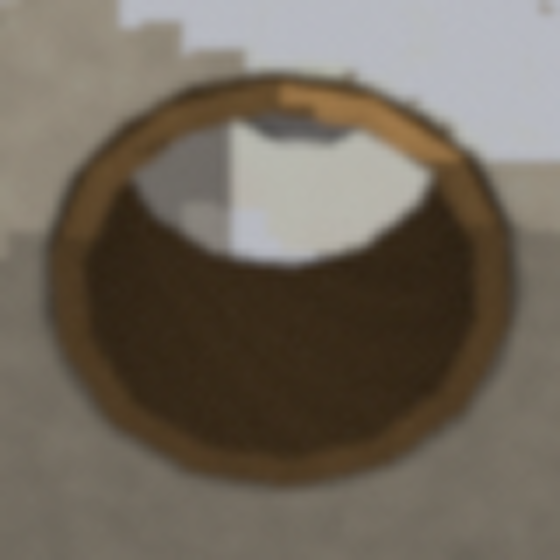

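The spindle tip shows through the hole at about (318,262), around 2 mm to the right of the hole's centre. I'll shift 1.5 mm and lower.

Emit:
play_rows(series="0.0015 0 0 0 0 0 0.04;0.0015 0 0.008 0 0 0 0.04;0.0015 0 0.016 0 0 0 0.04;0.0015 0 0.024 0 0 0 0.04;0.0015 0 0.03 0 0 0 0.04;0.0015 0 0.03 0 0 0 0.04")

```text
time: 33.95
ee_pos: [0.6413, 0.0084, 0.0703]
tcp_rot: [2.22, -2.221, -0.002]
wrist_force: [-0.4, 0.3, -0.2]
gripper_width: 0.0563
```

Emit:
play_rows(series="0 0 0.01 0 0 0 0.04;0 0 0.02 0 0 0 0.04;0 0 0.03 0 0 0 0.04;0 0 0.038 0 0 0 0.04;0 0 0.038 0 0 0 0.04;0 0 0.038 0 0 0 0.04")

```text
time: 34.55
ee_pos: [0.6419, 0.0085, 0.0335]
tcp_rot: [2.221, -2.222, -0.0]
wrist_force: [-0.3, -0.4, -1.1]
gripper_width: 0.056
```

Emit:
play_rows(series="0 0 0.003 0 0 0 0.04;0 0 0.003 0 0 0 0.04;0 0 0.003 0 0 0 0.08;0 0 0.003 0 0 0 0.08;0 0 0.003 0 0 0 0.08;0 0 -0.02 0 0 0 0.08;0 0 -0.07 0 0 0 0.08;0 0 -0.11 0 0 0 0.08;0 0 -0.11 0 0 0 0.08;0 0 -0.11 0 0 0 0.08")

```text
time: 35.55
ee_pos: [0.6423, 0.0083, 0.1445]
tcp_rot: [-2.22, 2.221, -0.002]
wrist_force: [-0.2, 0.8, -1.1]
gripper_width: 0.0799
```

Run:
```python
from h import *
s=r.read_state();print(s['ee_pos'],s['wrist_force'])
im,m=snap('wrist','w19'); rolls(im,m,.036)
plan([.5494,-.3554,.07],-90)
```

```text
[0.64230439 0.00831795 0.14454385] [-0.21654633  0.80758838 -1.08403823]
px [315. 190.] xy 649.0 7.3 dia 81.5
px [361.  72.] xy 737.9 -28.6 dia 102.3
plan shift mm [363.7  92.1  73.4] turn [ 0.02 -0.01 -0.02] rows>= 8.0 t 35.6 q7 -1.79
```

View pics/w19.png

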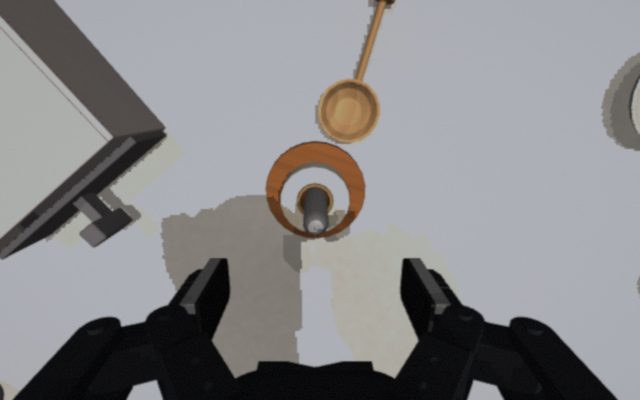

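The first roll lies flat on the foot around the spindle, with its ring at about (315,200). On to the next roll.

Emit:
play_rows(series="0.045 0.011 0 0 0 0 0.085;0.09 0.023 0 0 0 0 0.085;0.135 0.034 0 0 0 0 0.085;0.18 0.046 0 0 0 0 0.085;0.225 0.057 0 0 0 0 0.085;0.27 0.068 0 0 0 0 0.085;0.315 0.08 0 0 0 0 0.085;0.35 0.089 0 0 0 0 0.085;0.364 0.092 0.02 0 0 0 0.085;0.364 0.092 0.05 0 0 0 0.085;0.364 0.092 0.06 0 0 0 0.085;0.364 0.092 0.06 0 0 0 0.085")

```text
time: 36.8
ee_pos: [0.5489, -0.3543, 0.0813]
tcp_rot: [2.221, -2.221, -0.007]
wrist_force: [-0.0, -0.1, 0.6]
gripper_width: 0.0848
```

Run:
```python
from h import *
s=r.read_state();print(s['ee_pos'],s['wrist_force'])
im,m=snap('wrist','w20'); rolls(im,m,.024)
```

```text
[ 0.54887881 -0.35434744  0.08132558] [-0.04748095 -0.1214216   0.59924512]
px [511. 322.] xy 470.8 -501.0 dia 27.6
px [316. 221.] xy 549.6 -355.9 dia 29.9
px [462.  81.] xy 636.8 -437.8 dia 23.6
px [413.  86.] xy 634.9 -424.4 dia 50.5
```

View pics/w20.png

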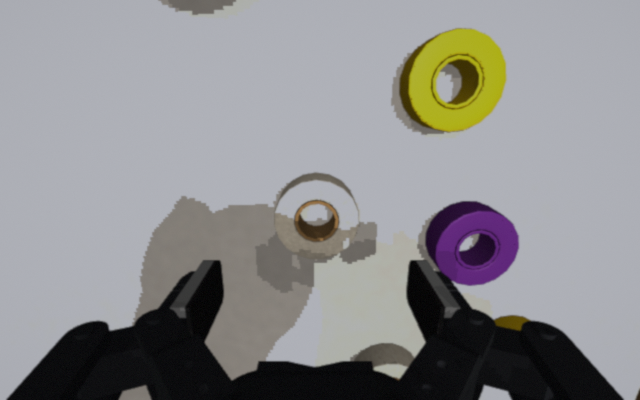

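The roll is between the jaws at (316,221). The purple ring at (472,243) is clear of the right finger.

Emit:
play_rows(series="0.001 -0.001 0.035 0 0 0 0.075;0.001 -0.001 0.06 0 0 0 0.075;0.001 -0.001 0.07 0 0 0 0.075;0.001 -0.001 0.076 0 0 0 0.075;0.001 -0.001 0.076 0 0 0 0.075;0.001 -0.001 0.076 0 0 0 0.04;0.001 -0.001 0.076 0 0 0 0.04;0.001 -0.001 0.076 0 0 0 0.04;0.001 -0.001 0.076 0 0 0 0.04;0.001 -0.001 0.076 0 0 0 0.04", force=60)

```text
time: 37.85
ee_pos: [0.5516, -0.3569, 0.0093]
tcp_rot: [-2.221, 2.221, -0.003]
wrist_force: [-1.1, 1.3, 8.7]
gripper_width: 0.0551
```

Emit:
play_rows(series="0 0 -0.03 0 0 0 0.04;0 0 -0.07 0 0 0 0.04;0 0 -0.11 0 0 0 0.04;0 0 -0.14 0 0 0 0.04;0 0 -0.14 0 0 0 0.04;0 0 -0.14 0 0 0 0.04")

```text
time: 38.45
ee_pos: [0.5511, -0.3568, 0.1487]
tcp_rot: [-2.221, 2.222, -0.003]
wrist_force: [-0.6, 0.3, -1.0]
gripper_width: 0.0545
```

Run:
```python
from h import *
s=r.read_state();print(s['ee_pos'],s['gripper_width'])
im,m=snap('wrist','w21'); rolls(im,m,s['ee_pos'][2]+.019)
plan([.6419,.0085,.145],-90)
```

```text
[ 0.55105312 -0.35681601  0.14870464] 0.05449935254920761
px [372. 336.] xy 524.3 -384.3 dia 14.1
px [463. 289.] xy 545.0 -425.5 dia 24.9
px [315. 283.] xy 552.1 -357.1 dia 29.1
px [619. 279.] xy 550.7 -500.6 dia 136.1
px [423.  88.] xy 632.9 -394.6 dia 10.4
px [383.  94.] xy 631.5 -386.9 dia 22.2
plan shift mm [-365.   -91.2    2.5] turn [ 0.01 -0.   -0.02] rows>= 8.0 t 38.5 q7 -1.17
```

View pics/w21.png

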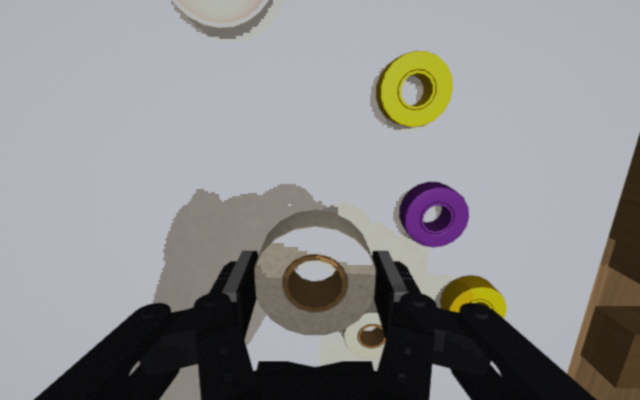

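Run:
```python
from h import *
im,m=load('w21')
for f,dz,e in(('w16',.019,[.4391,-.0002,.134]),('w18',.019,[.6418,.0099,.1018]),('w21',.0147,[.5511,-.3568,.1487])):
    im,m=load(f); print(f); rolls(im[200:330,250:400]*1 if 0 else np.where((np.indices(im.shape)[0]>250)[...] & (np.indices(im.shape)[0]<318)&(abs(np.indices(im.shape)[1]-315)<50),im,0).astype(np.uint8),m,e[2]+dz); print(e)
```

```text
w16
px [315. 285.] xy 439.3 -0.8 dia 30.0
[0.4391, -0.0002, 0.134]
w18
px [315. 285.] xy 642.1 9.4 dia 30.0
[0.6418, 0.0099, 0.1018]
w21
px [315. 283.] xy 549.4 -357.1 dia 30.1
[0.5511, -0.3568, 0.1487]
```

Emit:
play_rows(series="-0.045 -0.012 0 0 0 0 0.04;-0.09 -0.023 0 0 0 0 0.04;-0.135 -0.035 0 0 0 0 0.04;-0.18 -0.046 0 0 0 0 0.04;-0.225 -0.058 0 0 0 0 0.04;-0.27 -0.07 0 0 0 0 0.04;-0.315 -0.081 0 0 0 0 0.04;-0.35 -0.09 0 0 0 0 0.04;-0.365 -0.093 0 0 0 0 0.04;-0.365 -0.093 0 0 0 0 0.04;-0.365 -0.093 0.02 0 0 0 0.04;-0.365 -0.093 0.03 0 0 0 0.04")

```text
time: 39.7
ee_pos: [0.643, 0.0066, 0.1156]
tcp_rot: [2.218, -2.222, -0.002]
wrist_force: [-0.1, -0.1, -1.0]
gripper_width: 0.0546
```

Run:
```python
from h import *
s=r.read_state();print(s['ee_pos'],s['gripper_width'],s['wrist_force'])
im,m=snap('wrist','w22'); rolls(im,m,s['ee_pos'][2]+.0147)
cv2.imwrite('pics/c22.png',cv2.resize(im[120:350,220:420],None,fx=3,fy=3,interpolation=cv2.INTER_CUBIC)[:600,:,::-1])
plan([.6439,.0085,.11],-90)
```

```text
[0.6429723  0.00656293 0.11564914] 0.05462776440707714 [-0.06057667 -0.11461965 -0.9977171 ]
px [315. 283.] xy 641.5 6.1 dia 30.2
px [312. 203.] xy 677.1 7.2 dia 16.6
px [312. 186.] xy 680.9 6.7 dia 45.9
px [360.  78.] xy 728.8 -12.1 dia 53.0
plan shift mm [-1.9 -1.5  4.4] turn [ 0.23 -0.04 -0.12] rows>= 1.0 t 39.8 q7 -1.8
```

View pics/c22.png

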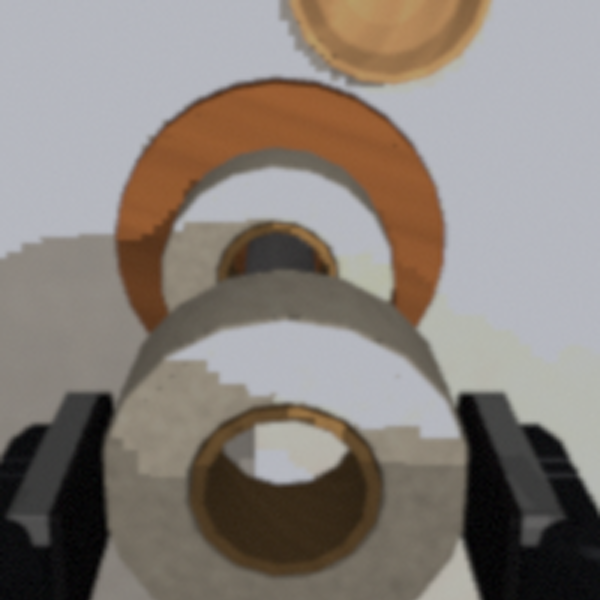

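Emit:
play_rows(series="0 0 0 0 0 0 0.04;0 0 0 0 0 0 0.04;0 0 0 0 0 0 0.04")

```text
time: 40.05
ee_pos: [0.6443, 0.0081, 0.1182]
tcp_rot: [-2.22, 2.222, -0.001]
wrist_force: [0.7, -0.4, -0.1]
gripper_width: 0.0548
```

Emit:
play_rows(series="0 0 0.01 0 0 0 0.04;0 0 0.02 0 0 0 0.04;0 0 0.03 0 0 0 0.04;0 0 0.038 0 0 0 0.04;0 0 0.038 0 0 0 0.04")

```text
time: 40.55
ee_pos: [0.6431, 0.0084, 0.0779]
tcp_rot: [2.22, -2.221, -0.003]
wrist_force: [0.1, 0.2, -0.7]
gripper_width: 0.0548
```

Emit:
play_rows(series="0 0 0.01 0 0 0 0.04;0 0 0.02 0 0 0 0.04;0 0 0.028 0 0 0 0.04;0 0 0.032 0 0 0 0.04;0 0 0.032 0 0 0 0.04;0 0 0.032 0 0 0 0.04")

```text
time: 41.15
ee_pos: [0.6441, 0.0085, 0.0477]
tcp_rot: [-2.221, 2.222, -0.0]
wrist_force: [-0.6, 0.2, 0.1]
gripper_width: 0.0549
```

Emit:
play_rows(series="0 0 0.002 0 0 0 0.04;0 0 0.002 0 0 0 0.08;0 0 0.002 0 0 0 0.08;0 0 0.002 0 0 0 0.08;0 0 -0.02 0 0 0 0.08;0 0 -0.07 0 0 0 0.08;0 0 -0.1 0 0 0 0.08;0 0 -0.1 0 0 0 0.08;0 0 -0.1 0 0 0 0.08")

```text
time: 42.05
ee_pos: [0.6442, 0.0083, 0.1482]
tcp_rot: [-2.22, 2.221, -0.002]
wrist_force: [-1.0, 0.4, 0.1]
gripper_width: 0.0801
```

Run:
```python
from h import *
s=r.read_state();print(s['ee_pos'],s['wrist_force'])
im,m=snap('wrist','w23'); rolls(im,m,.06)
im2,m2=snap('top','t23');rolls(im2,m2,.024)
plan([.4015,-.4137,.07],-90)
```

```text
[0.64417081 0.00829062 0.14823323] [-1.04616881  0.37494788  0.09256477]
px [315. 206.] xy 641.9 7.8 dia 29.8
px [315. 181.] xy 656.4 7.4 dia 73.5
px [361.  72.] xy 737.9 -25.0 dia 95.1
px [154. 228.] xy 508.8 492.1 dia 50.9
px [328. 117.] xy 841.1 -61.0 dia 106.1
px [283. 152.] xy 657.9 -32.7 dia 2365.3
plan shift mm [422.1 241.6  77. ] turn [ 0.08 -0.   -0.02] rows>= 10.0 t 42.1 q7 -1.79
```

View pics/w23.png

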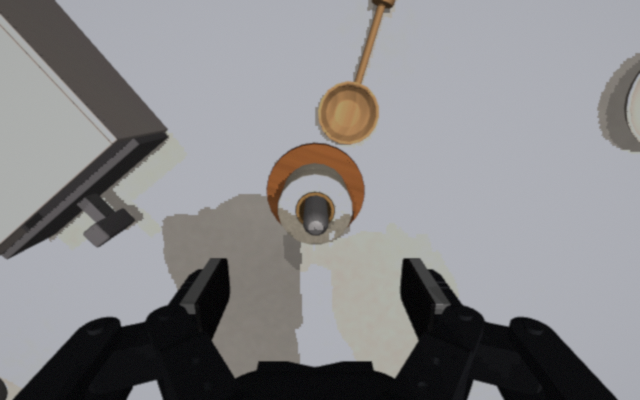

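The second roll is seated on the first, with its core at (315,206). Moving to the last roll.

Emit:
play_rows(series="0.042 0.024 0 0 0 0 0.08;0.084 0.048 0 0 0 0 0.08;0.126 0.072 0 0 0 0 0.08;0.168 0.096 0 0 0 0 0.08;0.21 0.12 0 0 0 0 0.08;0.252 0.144 0 0 0 0 0.08;0.294 0.168 0 0 0 0 0.08;0.336 0.192 0 0 0 0 0.08;0.378 0.216 0 0 0 0 0.08;0.41 0.235 0 0 0 0 0.08;0.422 0.242 0.01 0 0 0 0.08;0.422 0.242 0.03 0 0 0 0.08")

```text
time: 43.35
ee_pos: [0.4004, -0.4158, 0.1171]
tcp_rot: [2.217, -2.225, 0.001]
wrist_force: [0.8, 0.9, -0.7]
gripper_width: 0.0799
```

Emit:
play_rows(series="0 0 0.01 0 0 0 0.08;0 0 0.01 0 0 0 0.08;0 0 0.01 0 0 0 0.08")

```text
time: 43.65
ee_pos: [0.4023, -0.4128, 0.1075]
tcp_rot: [-2.222, 2.22, 0.001]
wrist_force: [0.3, 0.3, 0.6]
gripper_width: 0.0798
```

Run:
```python
from h import *
s=r.read_state();print(s['ee_pos'],s['wrist_force'])
im,m=snap('wrist','w24'); rolls(im,m,.024)
```

```text
[ 0.40233449 -0.41283844  0.10752483] [0.31774074 0.3465492  0.58191046]
px [317. 211.] xy 401.1 -415.4 dia 29.9
px [462. 175.] xy 429.6 -517.6 dia 23.3
px [430. 159.] xy 433.5 -507.8 dia 53.8
px [619. 242.] xy 357.5 -669.3 dia 292.7
```

View pics/w24.png

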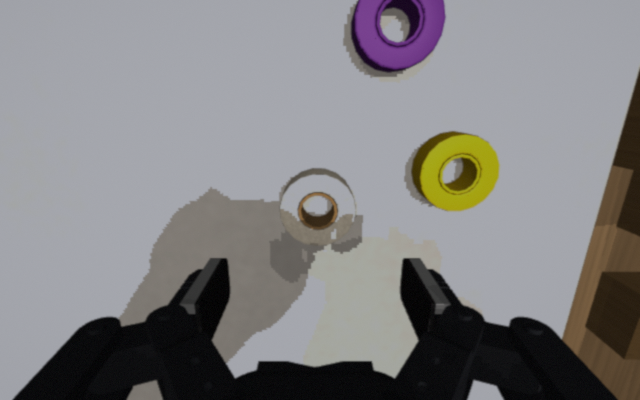

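The roll is at (317,211) and unmoved. The yellow ring at (459,172) is clear.

Emit:
play_rows(series="0.002 0.001 0.035 0 0 0 0.074;0.002 0.001 0.065 0 0 0 0.074;0.002 0.001 0.085 0 0 0 0.074;0.002 0.001 0.095 0 0 0 0.074;0.002 0.001 0.1 0 0 0 0.074;0.002 0.001 0.1 0 0 0 0.074;0.002 0.001 0.1 0 0 0 0.04;0.002 0.001 0.1 0 0 0 0.04;0.002 0.001 0.1 0 0 0 0.04;0.002 0.001 0.1 0 0 0 0.04;0.002 0.001 0.1 0 0 0 0.04", force=60)

```text
time: 44.8
ee_pos: [0.4014, -0.416, 0.0094]
tcp_rot: [2.221, -2.222, 0.003]
wrist_force: [-3.4, 4.5, 17.0]
gripper_width: 0.0557
```

Emit:
play_rows(series="0 0 -0.03 0 0 0 0.04;0 0 -0.07 0 0 0 0.04;0 0 -0.11 0 0 0 0.04;0 0 -0.15 0 0 0 0.04;0 0 -0.15 0 0 0 0.04;0 0 -0.15 0 0 0 0.04")

```text
time: 45.4
ee_pos: [0.4011, -0.4159, 0.1589]
tcp_rot: [2.221, -2.222, 0.004]
wrist_force: [-0.8, -0.2, -1.7]
gripper_width: 0.0551
```

Run:
```python
from h import *
s=r.read_state();print(s['ee_pos'],s['gripper_width'])
im,m=snap('wrist','w25'); 
I=np.indices(im.shape);im=np.where((I[0]>250)&(I[0]<318)&(abs(I[1]-315)<50),im,0).astype(np.uint8)
rolls(im,m,s['ee_pos'][2]+.019)
plan([.642,.0085,.158],-90)
```

```text
[ 0.40105441 -0.41591392  0.15893163] 0.05506128256890514
px [314. 279.] xy 404.3 -416.3 dia 28.9
plan shift mm [-424.  -241.2   -0.5] turn [-0.01 -0.02 -0.02] rows>= 10.0 t 45.5 q7 -0.92
```

View pics/w25.png

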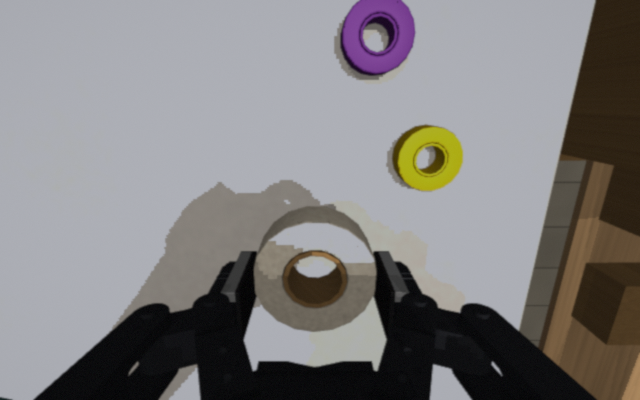

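Emit:
play_rows(series="-0.042 -0.024 0 0 0 0 0.04;-0.085 -0.048 0 0 0 0 0.04;-0.127 -0.072 0 0 0 0 0.04;-0.17 -0.096 0 0 0 0 0.04;-0.212 -0.12 0 0 0 0 0.04;-0.254 -0.145 0 0 0 0 0.04;-0.296 -0.169 0 0 0 0 0.04;-0.338 -0.193 0 0 0 0 0.04;-0.38 -0.217 0 0 0 0 0.04;-0.41 -0.233 0 0 0 0 0.04;-0.424 -0.241 0 0 0 0 0.04;-0.424 -0.241 0 0 0 0 0.04")

```text
time: 46.65
ee_pos: [0.6419, 0.011, 0.1561]
tcp_rot: [2.224, -2.218, -0.003]
wrist_force: [-0.9, 0.0, -0.6]
gripper_width: 0.0553
```

Emit:
play_rows(series="0 0 0.02 0 0 0 0.04;0 0 0.035 0 0 0 0.04;0 0 0.035 0 0 0 0.04;0 0 0.035 0 0 0 0.04;0 0 0.035 0 0 0 0.04")

```text
time: 47.15
ee_pos: [0.6422, 0.008, 0.1232]
tcp_rot: [-2.22, 2.222, -0.001]
wrist_force: [-0.5, -0.2, -1.1]
gripper_width: 0.0554
```

Run:
```python
from h import *
s=r.read_state();print(s['ee_pos'],s['gripper_width'])
im,m=snap('wrist','w26'); 
cv2.imwrite('pics/c26.png',cv2.resize(im[120:350,220:420],None,fx=3,fy=3,interpolation=cv2.INTER_CUBIC)[:600,:,::-1])
I=np.indices(im.shape);im=np.where((I[0]>250)&(I[0]<318)&(abs(I[1]-315)<50),im,0).astype(np.uint8)
rolls(im,m,s['ee_pos'][2]+.0146)
```

```text
[0.64220987 0.00802955 0.12321854] 0.05538961710180994
px [315. 279.] xy 642.7 7.5 dia 30.0
```

View pics/c26.png

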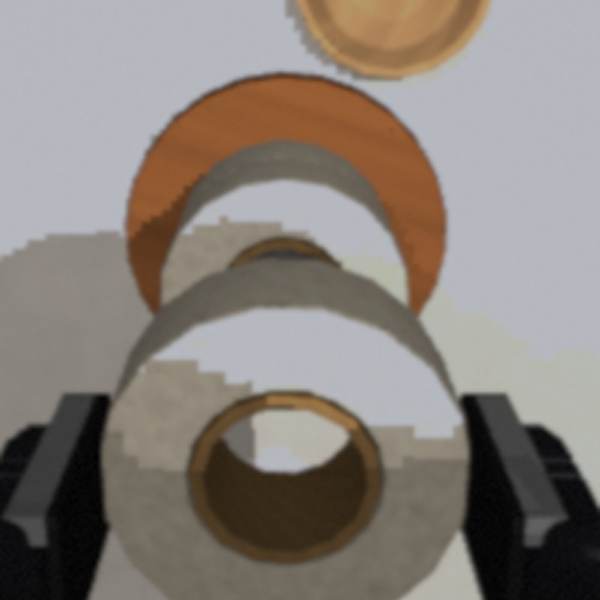

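Aligned over the spindle, so lowering.

Emit:
play_rows(series="0 0 0.012 0 0 0 0.04;0 0 0.022 0 0 0 0.04;0 0 0.032 0 0 0 0.04;0 0 0.042 0 0 0 0.04;0 0 0.049 0 0 0 0.04;0 0 0.052 0 0 0 0.04;0 0 0.052 0 0 0 0.04;0 0 0.052 0 0 0 0.04")

```text
time: 48.0
ee_pos: [0.6421, 0.0085, 0.0707]
tcp_rot: [-2.221, 2.222, -0.0]
wrist_force: [0.4, 0.0, -0.8]
gripper_width: 0.0555
```

Emit:
play_rows(series="0 0 0.001 0 0 0 0.04;0 0 0.001 0 0 0 0.08;0 0 0.001 0 0 0 0.08;0 0 0.001 0 0 0 0.08;0 0 -0.02 0 0 0 0.08;0 0 -0.06 0 0 0 0.08;0 0 -0.09 0 0 0 0.08;0 0 -0.09 0 0 0 0.08;0 0 -0.09 0 0 0 0.08")

```text
time: 48.9
ee_pos: [0.6422, 0.0083, 0.1611]
tcp_rot: [-2.22, 2.221, -0.001]
wrist_force: [0.4, 0.1, -0.6]
gripper_width: 0.0804
```

Run:
```python
from h import *
s=r.read_state();print(s['ee_pos'],s['wrist_force'])
im,m=snap('wrist','w27'); rolls(im,m,.084)
cv2.imwrite('pics/c27.png',cv2.resize(im[120:320,200:430],None,fx=3,fy=3,interpolation=cv2.INTER_CUBIC)[:,:,::-1])
plan([.45,-.25,.3],-90)
```

```text
[0.64216262 0.00831128 0.16107802] [ 0.39585746  0.13645854 -0.57934096]
px [314. 213.] xy 641.9 7.9 dia 29.9
px [315. 171.] xy 661.7 7.4 dia 66.8
px [359.  70.] xy 736.2 -23.1 dia 87.5
plan shift mm [ 258.4  191.6 -139.8] turn [ 0.03 -0.01 -0.02] rows>= 8.0 t 49.0 q7 -1.79
```

View pics/c27.png

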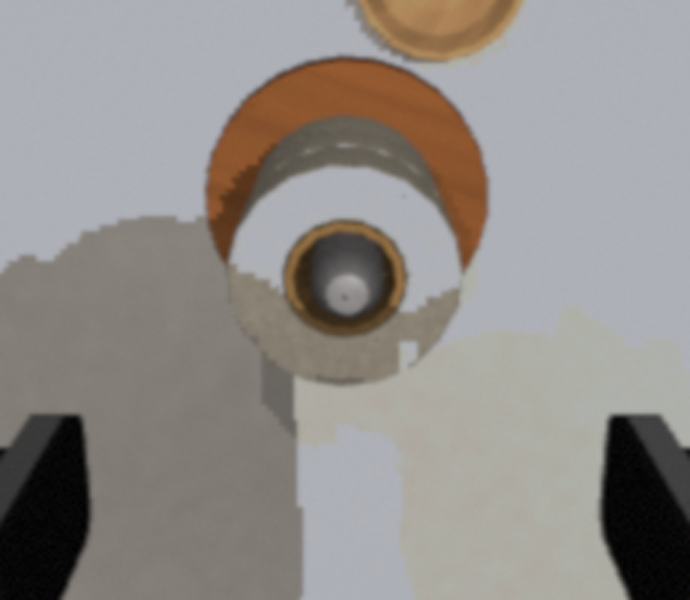

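Three rolls are stacked, with the top core at (314,213) sized right for z=84 mm. I'll retreat for the final check.

Emit:
play_rows(series="0 0 -0.05 0 0 0 0.08;0 0 -0.1 0 0 0 0.08;0.05 0.04 -0.12 0 0 0 0.08;0.09 0.07 -0.14 0 0 0 0.08;0.13 0.1 -0.14 0 0 0 0.08;0.17 0.13 -0.14 0 0 0 0.08;0.21 0.16 -0.14 0 0 0 0.08;0.25 0.19 -0.14 0 0 0 0.08;0.25 0.19 -0.14 0 0 0 0.08;0.25 0.19 -0.14 0 0 0 0.08")

```text
time: 49.95
ee_pos: [0.4497, -0.2442, 0.2996]
tcp_rot: [2.215, -2.226, -0.002]
wrist_force: [0.5, 1.0, -0.5]
gripper_width: 0.0803
```

Run:
```python
from h import *
im,m=snap('side','s28');c=cv2.resize(im[100:360,210:430],None,fx=2.3,fy=2.3,interpolation=cv2.INTER_CUBIC);cv2.imwrite('pics/c28.png',c[:,:,::-1])
im,m=snap('top','t28');cv2.imwrite('pics/d28.png',cv2.resize(im[90:290,130:500],None,fx=2.1,fy=2.1,interpolation=cv2.INTER_CUBIC)[:,:,::-1])
```

```text
(no output)
```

View pics/c28.png

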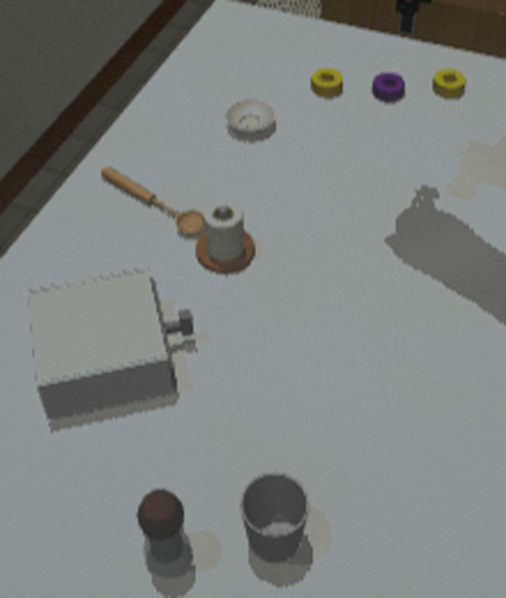

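View pics/d28.png

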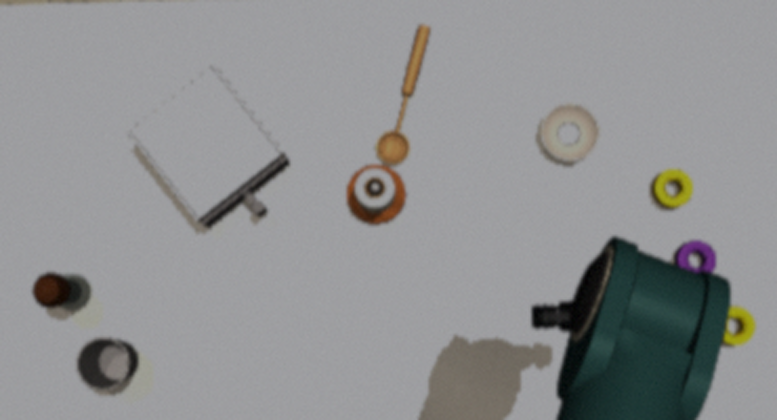

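The tray is shut, the three rolls are on the spindle, and the bystanders and coloured rings are where they were. Handing in.

```bash
python3 -c "
from h import *
print(r.job_done())"
```

```text
the job is handed in; nothing more can be done
None
```

The job is done and handed in at about 50 s of the 210 s allowed.

- **Tray and pads:** I pulled the tray fully out and stacked all three notepads in it, long sides along the sliding direction. Then I pushed it shut by the knob. Before closing, the wrist view showed the pile square and lined up to about 1 mm. After closing, the knob measured 36.0 mm in front of the housing, which is the fully shut figure. I did not look inside again after closing, so the pile's state in the shut tray is not confirmed by a picture.
- **Rolls:** All three white rolls are on the spindle, one on top of the other. The size of the top roll's core in the picture matches a fully seated stack of three. The first roll was let go about 13 mm above the foot and dropped the rest of the way.
- **Left alone:** The last side and top views show the grinder, cup, dish, spoon and the yellow and purple rings where they started.

The hand-eye calibration showed a sideways bias of 1 to 2 mm, which I corrected for at the spindle. The highest wrist force I saw was about 28 N, when gripping the first roll. I saw no slackening of the grip and no roll knocked aside.

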